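Unlock and open the shielded test enclosure

ROBOT

A 6-joint arm with a two-finger parallel gripper is mounted at the origin on the work surface. World frame = base frame: x ahead of the robot, y to its left, z up, the work surface at z = 0. Lengths are in m, angles in rad, forces in N, time in s.
With the tool pointing down it reaches from about 0.275 to 0.725 m from the base axis. Payload 15.9 kg.
Tool frame: the origin (TCP) lies at the very end of the fingers, on their centre line; the grasp point (between the pads) lies 19 mm behind it (robot.grip_point_offset is the distance from the TCP to the grasp point, in m); z points along the fingers, y is the direction in which the jaws open and shut (so a half turn about z gives the same grasp; the last joint's range is limited). The gripper opens to 85 mm and grips with 20 to 120 N. Pads are 22 mm wide; open, the fingers measure 114 mm over their backs; the gripper's body (76 mm by 85 mm) begins 54 mm behind the grasp point. The pads swing forward as they close: fully open they stand 13 mm farther back than shut.
Start: joints at [-1.154, 0.213, -0.034, 1.323, 0, 1.571], TCP at [0.202, -0.457, 0.231] pointing down, gripper open.
Joint ranges: [-2.98, 2.98], [-0.74, 1.72], [-1.14, 1.35], [-2.1, 2.04], [-1.57, 1.44], [-3.14, 3.14]. Speed limits (rad/s): [1.89, 1.89, 2.39, 2.57, 3.14, 3.14].

INTERFACE

Orientations are given as a unit quaternion [x, y, z, w].
In Python, from station import robot gives the robot as it stands. The module is installed in compiled form; this text tells all that it offers.
- The arm moves only by the tool servo_tool, never from a script. Its argument "series" is a list of rows, each an object of numbers: "tx", "ty", "tz": the shift along the world's x, y, z in m; "turn": the turn about the world's z in rad; "hand": the closure, from -1 (fully open) to 1 (shut), so that 0 is half open. In form: [{"tx": .., "ty": .., "tz": .., "turn": .., "hand": ..}, ...]. A call has 1 to 12 rows; each row is the pose to reach, as a shift and turn from the pose commanded when the call began; what a row does not reach only later rows make up. A row lasts 1/12 s, in which the tool goes at most 41.7 mm and 7.16 degrees, less where a joint would pass 70% of its speed; a pose out of reach is approached as far as the arm can. A call with a gripper value outside its range is refused whole. The fingers move at their own pace and stop on an object; "force" is the grip in N (left out, the last holds). Time passes only in rows, so rows that repeat a pose let the fingers close. It gives the time, the measured TCP pose, the force and the opening at its end, in the units of the state.
- robot.state(): the state, without advancing time (a new reading comes with each control period).
- robot.capture(name): name is "scene" or "top" or "wrist"; returns a dict with "image" (384x512x3 uint8, red, green, blue), "mtx" (3x3 intrinsics, pixels), "eye" and "rotation" of the camera in the world. Camera axes: x right, y down, z forward; pixel columns grow to the right and rows downward; lengths in m; the calibration is good to about 2 mm. A picture is of the moment at which its call begins. There is no depth.
- robot.job_done(): hands the job in, once; it reports no verdict.
The state is a dict: "time": time; "q": joint angles; "joint_vel": joint speeds; "tau": joint torques, N m; "position": TCP position; "eef_rot": TCP orientation; "wrist_force": force on the tool from outside, world axes, zero at the start; "ft_torque": the same for the moment, N m; "opening": opening from 0.0 (shut) to 1.0 (fully open).
Only numpy, scipy, OpenCV 4.12 (cv2) and the standard library are available. Lean on these libraries where they do the work, as an engineer would, in place of code of your own. Each camera call takes 0.05 s, during which the arm holds its last target.

TASK

Unlock and open the blue lid of the shielded test enclosure. Press the red button in until the T-handle pops out, turn the handle clockwise (seen from above) until you feel it come up against its stop, then raise the lid by the handle to about 45 degrees, where it stays by itself, and let go. Do not jab the button, do not force the handle past its stop or wrench at a lid that is still latched, and leave the meter, screwdriver, parts tray and bottle where they are.

Things in the scene. Friction and masses are not known exactly. Their poses are not given: they have to be found in the camera images.
- lock_axis (a point): T-handle lock in the lid, near the lid's robot-side edge: black plate 64 x 146 mm with the handle's pocket and the button. This point is on the handle's turning axis at the lid skin; the plate's top is 3 mm above it. x points to the hinge, y along the hinge, z out of the lid. The axis is 205 mm from the hinge line. Below, unseen, the shaft turns a cam that holds the lid down.
- tub: Grey open tub, fixed to the bench, 262 x 322 mm, 110 mm high, origin at the centre of its underside; x to the hinge side, z up. A sprung gasket on its rim carries the lid, which gives 1 to 2 mm when pressed and rises 2 to 3 mm when unlatched. Inside, unseen, its steel keeper holds the cam down (about 16 N at rest) and ends in a tab, the handle's stop; more than 40 N there is too much.
- enclosure: Grey base plate of the enclosure, 262 x 322 x 6 mm, under the tub, with the same origin and axes; it carries the hinged lid with the lock.
- button: Red round release button, 24 mm across, off one end of the handle bar, 68 mm from the handle's axis. Origin at the centre of its top, 7 mm above the black plate; z out of the lid. Sprung: about 3 N starts it, 5 to 10 N takes it in. It lets the handle go within its travel of 5.5 mm. More than 25 N on it is too rough.
- handle_grip (a point): Centre of the T-handle's steel bar: round, 14 mm thick, 80 mm long, along its own y axis; z out of the lid. Stowed it lies in its pocket with 2 to 3 mm showing and cannot be gripped or turned; popped out its centre is 19 mm above the black plate, with a round shaft of 11 mm diameter below it.
- lid_hinge (a point): Middle of the lid's hinge line, on the side away from the robot, 115 mm above the bench. The lid turns about this point's y axis, which is level; with the lid shut x points away from the handle. Lid: blue, 270 x 330 mm, 4 mm thick.
- handle (a joint): How far the T-handle has popped out, m: 0 stowed, 0.024 fully out. A spring of 5 to 9 N pushes it out.
- latch (a joint): Turn of the T-handle, rad: 0 stowed, growing clockwise seen from above. Turning takes 0.1 to 0.3 N m. The stop, a firm one (0.6 N m at about 0.05 rad into it), lies anywhere from 0.55 to 1.5 rad, set differently on each enclosure and not shown; the lid comes free only in about the last 0.1 rad before it.
- lid (a joint): Opening of the lid, rad: 0 shut, growing as it rises, to 1.3. Its friction hinge keeps it where it is left; raising it takes about 12 N at the handle.
- meter: Bystander: grey hand-held meter lying on the bench left of the enclosure, 82 x 165 x 42 mm, origin at the centre of its underside.
- screwdriver: Bystander: screwdriver 170 mm long lying on the bench on the robot's side of the enclosure; origin under it, axis x along it.
- tray: Bystander: blue parts tray right of the enclosure, 100 x 140 x 28 mm, origin at the centre of its underside.
- spray: Bystander: small white bottle standing right of the enclosure, 44 mm across, 125 mm high, origin at the centre of its underside.

How it is judged:
By the outcome, as a careful person would: the job done as asked, in the order asked, and still so for the second after the job is handed in, with the robot touching nothing.
It also fails if it takes over 67 s, if anything falls off the work surface, if the arm or the gripper's body presses on something with over 40 N, if the wrist force passes 120 N, or if a joint passes its speed limit or range.

## Working session

There is one attempt and no reset: what is moved stays moved. The work goes in short steps, Python scripts to look and compute and a tool call to move; the robot and the scene stay as the last step left them, time stands still between calls to the robot, and variables do not carry over. Pictures are saved under pics/ and viewed, and the job is handed in when it is done.

Besides the shell and the picture viewer there is one more tool, called after "Call:" as name(argument=value, ...) on one line, values as JSON. servo_tool: Moves the arm, as the interface text tells. Its arguments: {"type":"object","properties":{"series":{"type":"array"},"force":{"type":"number"}},"required":["series"]}

```bash
mkdir -p pics; cat > h.py <<'E'
import numpy as np,cv2
from station import robot
def cap(n,f):
    c=robot.capture(n); cv2.imwrite(f'pics/{f}.png',c['image'][:,:,::-1]); np.savez(f'pics/{f}.npz',**{k:np.array(v) for k,v in c.items()}); return c
def ray(c,u,v):
    d=np.linalg.inv(c['mtx'])@np.array([u,v,1.]); R=np.array(c['rotation'])
    if R.shape==(4,): 
        from scipy.spatial.transform import Rotation; R=Rotation.from_quat(R).as_matrix()
    return np.array(c['eye']),R@d
def atz(c,u,v,z):
    e,d=ray(c,u,v); return e+d*(z-e[2])/d[2]
def crop(f,x0,y0,x1,y1,s,out):
    im=cv2.imread(f'pics/{f}.png')[y0:y1,x0:x1]; cv2.imwrite(f'pics/{out}.png',cv2.resize(im,None,fx=s,fy=s,interpolation=cv2.INTER_CUBIC))
E
python3 - <<'E'
from h import *
s=robot.state(); print(s)
for n in("scene","top"):
    c=cap(n,n+'0'); print(n,c['eye'],c['rotation'],c['mtx'])
E
```

```text
{'time': 0.0, 'q': array([-1.15401393e+00,  2.13371934e-01, -3.50429135e-02,  1.32348933e+00,
        1.45855883e-05,  1.57079280e+00]), 'joint_vel': array([-0.00031245, -0.00011551, -0.00061317,  0.00120833,  0.00213554,
        0.00130199]), 'tau': array([-2.31703007e-04, -6.86175299e+01,  4.87114656e+01,  1.76311849e-02,
       -1.47603402e-05, -1.60499565e-05]), 'position': array([ 0.20228123, -0.45689543,  0.2308147 ]), 'eef_rot': array([ 9.78364506e-01,  2.06887862e-01, -1.07463892e-04, -5.43451895e-04]), 'wrist_force': array([ 0.46536325, -1.00731764, -0.03859889]), 'ft_torque': array([-0.01082477,  0.00661107,  0.03453093]), 'opening': 0.9998400746695069}
scene [1.17122894 0.14767178 1.08132641] [ 0.61947398  0.73563415 -0.20653411 -0.18010565] [[453.97676028   0.         263.9774641 ]
 [  0.         453.97676028 193.65642684]
 [  0.           0.           1.        ]]
top [0.49952747 0.05541825 1.14689824] [ 0.70801937 -0.70538124  0.0210793  -0.02648656] [[457.93505667   0.         256.56604395]
 [  0.         457.93505667 187.25024243]
 [  0.           0.           1.        ]]
```

View pics/scene0.png

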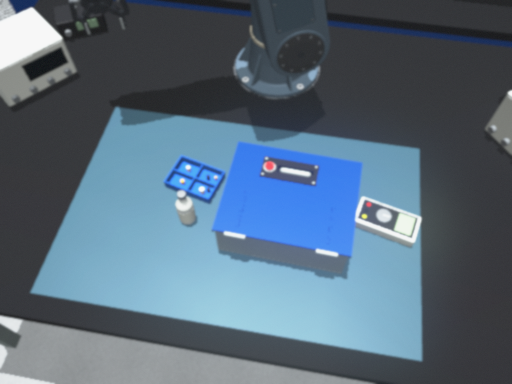

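View pics/top0.png

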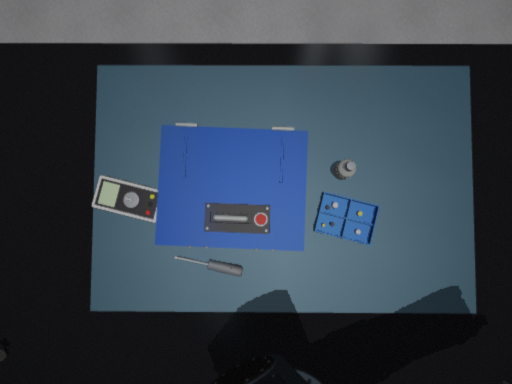

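```bash
python3 -c "
from h import *
crop('top0',195,190,285,245,8,'c1'); crop('scene0',250,145,330,195,9,'c2'); crop('top0',145,110,325,260,4,'c3')"
```

```text
(no output)
```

View pics/c1.png

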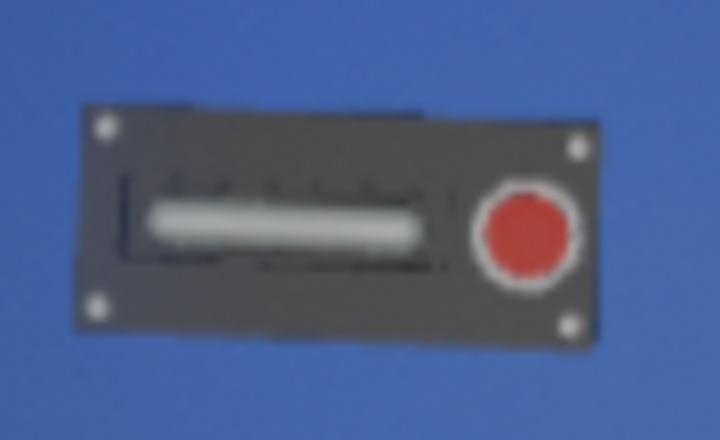

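View pics/c2.png

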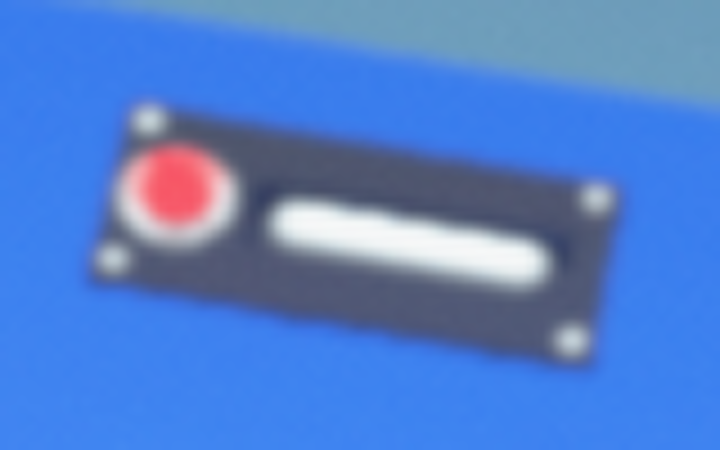

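View pics/c3.png

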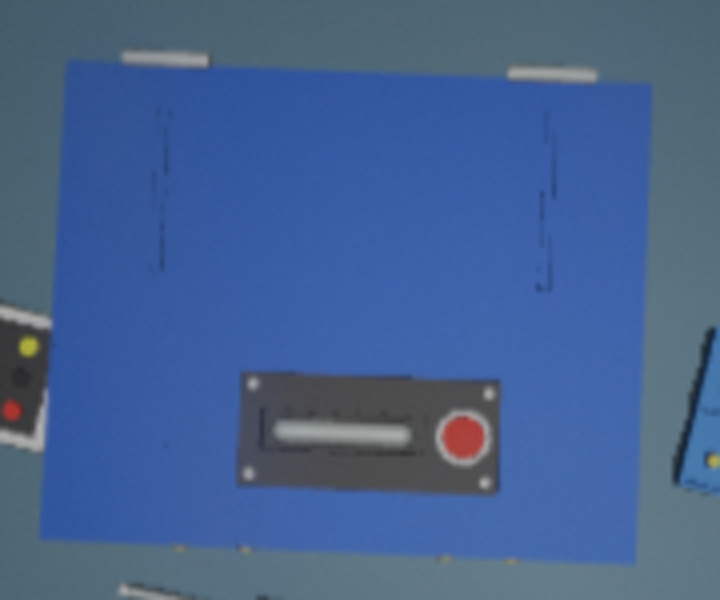

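```bash
cat > m.py <<'E'
from h import *
T=dict(np.load('pics/top0.npz'));S=dict(np.load('pics/scene0.npz'))
def t(x,y): return 195+(x+.5)/8-.5,190+(y+.5)/8-.5
def s(x,y): return 250+(x+.5)/9-.5,145+(y+.5)/9-.5
def tri(a,b):
    e1,d1=ray(T,*a);e2,d2=ray(S,*b)
    A=np.stack([d1,-d2],1);l=np.linalg.lstsq(A,e2-e1,rcond=None)[0]
    p,q=e1+l[0]*d1,e2+l[1]*d2; return (p+q)/2,np.linalg.norm(p-q)
print('btn',tri(t(527,235),s(178,186)))
print('barc',tri(t(285,226),s(410,243)))
print('screws',[tri(t(*a),s(*b)) for a,b in (((106,127),(571,340)),((578,148),(112,258)),((97,307),(597,198)),((569,325),(149,120)))])
for z in(.118,.122,.126):print(z,atz(T,*t(527,235),z),atz(T,*t(285,226),z),atz(S,*s(178,186),z))
def c(x,y): return 145+(x+.5)/4-.5,110+(y+.5)/4-.5
P=[atz(T,*c(*p),.117) for p in((66,60),(652,84),(636,563),(40,538))];print(P)
for i in range(4):
    d=P[(i+1)%4]-P[i];print(np.linalg.norm(d),np.degrees(np.arctan2(d[1],d[0])))
E
python3 m.py
```

```text
btn (array([0.49760255, 0.05521421, 0.12485842]), np.float64(0.001493553027835319))
barc (array([0.4998417 , 0.12316654, 0.11639614]), np.float64(0.001493085887123732))
screws [(array([0.52740267, 0.17282041, 0.12022163]), np.float64(0.0004385359624856044)), (array([0.52201129, 0.04063457, 0.11975864]), np.float64(0.0007410704149991274)), (array([0.47710772, 0.17479959, 0.11973283]), np.float64(0.00037043317881650813)), (array([0.47263572, 0.04303823, 0.12034504]), np.float64(0.0007539160888461353))]
0.118 [0.49769033 0.05446783 0.118     ] [0.49993618 0.12232023 0.118     ] [0.49267188 0.05529664 0.118     ]
0.122 [0.49769747 0.05447152 0.122     ] [0.4999346  0.12206014 0.122     ] [0.49548944 0.05568021 0.122     ]
0.126 [0.49770462 0.05447522 0.126     ] [0.49993301 0.12180005 0.126     ] [0.498307   0.05606378 0.126     ]
[array([0.71118479, 0.28149852, 0.117     ]), array([ 0.69821246, -0.05201647,  0.117     ]), array([ 0.4280823 , -0.04215008,  0.117     ]), array([0.44047631, 0.29119794, 0.117     ])]
0.3337671710325482 -92.22744159744062
0.2703102777799666 177.90822561209757
0.3335783473087727 87.87070159771307
0.27088218302644795 -2.0520180159580983
```

Call:
servo_tool(series=[{"tx":0.02,"ty":0.035,"tz":0,"turn":0.02,"hand":1},{"tx":0.04,"ty":0.069,"tz":0,"turn":0.05,"hand":1},{"tx":0.06,"ty":0.104,"tz":0,"turn":0.1,"hand":1},{"tx":0.08,"ty":0.138,"tz":0,"turn":0.1,"hand":1},{"tx":0.1,"ty":0.173,"tz":0,"turn":0.1,"hand":1},{"tx":0.12,"ty":0.208,"tz":0,"turn":0.1,"hand":1},{"tx":0.14,"ty":0.242,"tz":0,"turn":0.1,"hand":1},{"tx":0.16,"ty":0.277,"tz":0,"turn":0.1,"hand":1},{"tx":0.18,"ty":0.311,"tz":0,"turn":0.1,"hand":1},{"tx":0.2,"ty":0.346,"tz":0,"turn":0.1,"hand":1},{"tx":0.22,"ty":0.38,"tz":0,"turn":0.1,"hand":1},{"tx":0.22,"ty":0.38,"tz":0,"turn":0.1,"hand":1}], force=40)

```text
time: 1.1
position: [0.4246, -0.072, 0.2309]
eef_rot: [0.966, 0.258, 0.0, -0.001]
wrist_force: [-0.3, -1.2, -0.3]
opening: -0.001
```

```bash
python3 -c "
from h import *
s=robot.state();print(s['q'],s['position'],s['eef_rot'],s['time'],2*np.arctan2(s['eef_rot'][1],s['eef_rot'][0]),s['wrist_force'],s['opening'])"
```

```text
[-1.69141075e-01  7.07188122e-02 -2.02096137e-01  1.29797246e+00
  1.51466106e-03  2.45000776e+00] [ 0.42463543 -0.0720312   0.23093863] [ 9.66074850e-01  2.58261130e-01  3.20013017e-04 -6.86411678e-04] 1.1 0.5224438251139972 [-0.3358364  -1.20980274 -0.30775561] -0.0010212643027049835
```

Call:
servo_tool(series=[{"tx":0.01,"ty":0.02,"tz":0,"turn":0.12,"hand":1},{"tx":0.02,"ty":0.04,"tz":0,"turn":0.24,"hand":1},{"tx":0.03,"ty":0.06,"tz":0,"turn":0.36,"hand":1},{"tx":0.04,"ty":0.08,"tz":0,"turn":0.48,"hand":1},{"tx":0.05,"ty":0.1,"tz":0,"turn":0.6,"hand":1},{"tx":0.06,"ty":0.12,"tz":0,"turn":0.72,"hand":1},{"tx":0.073,"ty":0.127,"tz":0,"turn":0.84,"hand":1},{"tx":0.073,"ty":0.127,"tz":0,"turn":0.96,"hand":1},{"tx":0.073,"ty":0.127,"tz":0,"turn":1.08,"hand":1},{"tx":0.073,"ty":0.127,"tz":0,"turn":1.2,"hand":1},{"tx":0.073,"ty":0.127,"tz":0,"turn":1.32,"hand":1},{"tx":0.073,"ty":0.127,"tz":0,"turn":1.44,"hand":1}])

```text
time: 2.1
position: [0.4952, 0.0498, 0.231]
eef_rot: [0.556, 0.831, -0.0, -0.0]
wrist_force: [-0.0, 0.2, 0.5]
opening: -0.0
```

Call:
servo_tool(series=[{"tx":0,"ty":0,"tz":-0.005,"turn":0.12,"hand":1},{"tx":0,"ty":0,"tz":-0.01,"turn":0.24,"hand":1},{"tx":0,"ty":0,"tz":-0.015,"turn":0.36,"hand":1},{"tx":0,"ty":0,"tz":-0.02,"turn":0.48,"hand":1},{"tx":0,"ty":0,"tz":-0.025,"turn":0.6,"hand":1},{"tx":0,"ty":0,"tz":-0.03,"turn":0.72,"hand":1},{"tx":0,"ty":0,"tz":-0.035,"turn":0.84,"hand":1},{"tx":0,"ty":0,"tz":-0.04,"turn":0.96,"hand":1},{"tx":0,"ty":0,"tz":-0.045,"turn":1.08,"hand":1},{"tx":0,"ty":0,"tz":-0.05,"turn":1.2,"hand":1},{"tx":0,"ty":0,"tz":-0.055,"turn":1.32,"hand":1},{"tx":0,"ty":0,"tz":-0.06,"turn":1.44,"hand":1}])

```text
time: 3.1
position: [0.4952, 0.0497, 0.1708]
eef_rot: [-0.13, 0.991, 0.0, -0.0]
wrist_force: [0.7, -0.1, -0.1]
opening: -0.0
```

Call:
servo_tool(series=[{"tx":0,"ty":0,"tz":-0.003,"turn":0.12,"hand":1},{"tx":0,"ty":0,"tz":-0.006,"turn":0.24,"hand":1},{"tx":0,"ty":0,"tz":-0.009,"turn":0.36,"hand":1},{"tx":0,"ty":0,"tz":-0.012,"turn":0.48,"hand":1},{"tx":0,"ty":0,"tz":-0.014,"turn":0.6,"hand":1},{"tx":0,"ty":0,"tz":-0.016,"turn":0.72,"hand":1},{"tx":0,"ty":0,"tz":-0.018,"turn":0.84,"hand":1},{"tx":0,"ty":0,"tz":-0.02,"turn":0.96,"hand":1},{"tx":0,"ty":0,"tz":-0.022,"turn":1.08,"hand":1},{"tx":0,"ty":0,"tz":-0.024,"turn":1.2,"hand":1},{"tx":0,"ty":0,"tz":-0.026,"turn":1.273,"hand":1},{"tx":0,"ty":0,"tz":-0.026,"turn":1.273,"hand":1}])

```text
time: 4.1
position: [0.495, 0.0497, 0.1447]
eef_rot: [-0.693, 0.721, 0.0, -0.0]
wrist_force: [-0.8, 0.2, -0.3]
opening: 0.001
```

```bash
python3 -c "
from h import *
s=robot.state();print(s['q'],s['position'],s['eef_rot'],s['time'],2*np.arctan2(s['eef_rot'][1],s['eef_rot'][0]),s['wrist_force'],s['opening'])
for n in ('wrist','scene','top'): cap(n,n+'1')
crop('scene1',210,120,340,220,6,'s1c')
"
```

```text
[ 1.00082165e-01  2.41946003e-01 -2.18697500e-01  1.11122411e+00
 -1.51286268e-05 -1.43179470e+00] [0.4950177  0.04970372 0.14472554] [-6.93213566e-01  7.20732034e-01  3.24935627e-04 -4.25895901e-04] 4.1 4.6734695266424335 [-0.75885827  0.16480014 -0.29089807] 0.0006570315609882062
```

View pics/wrist1.png

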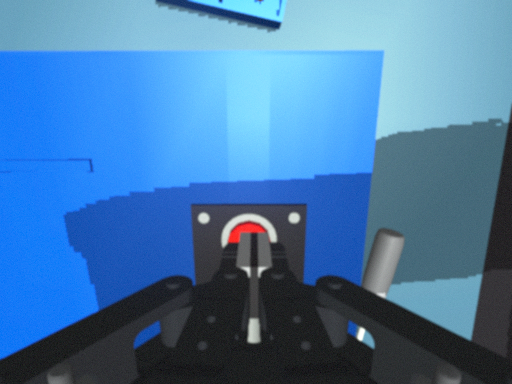

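View pics/s1c.png

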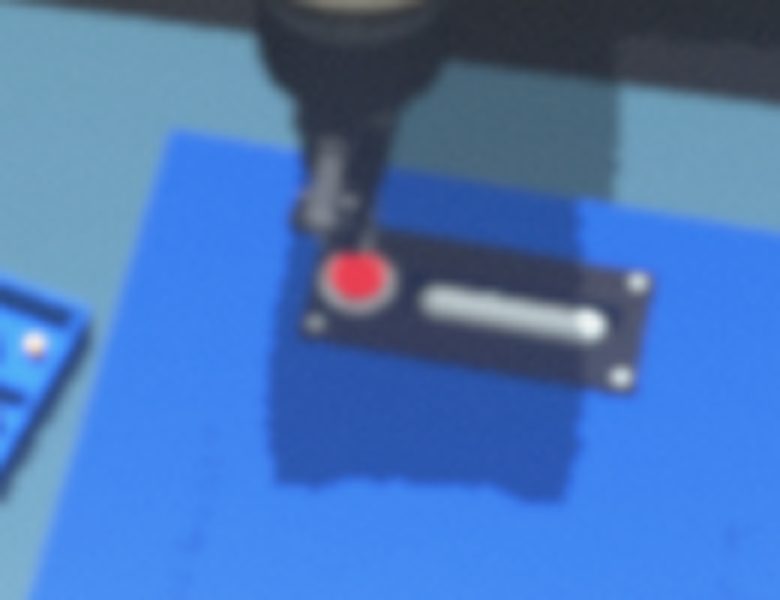

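Call:
servo_tool(series=[{"tx":0.0015,"ty":0.003,"tz":-0.002},{"tx":0.003,"ty":0.0055,"tz":-0.005},{"tx":0.003,"ty":0.0055,"tz":-0.008},{"tx":0.003,"ty":0.0055,"tz":-0.011},{"tx":0.003,"ty":0.0055,"tz":-0.013},{"tx":0.003,"ty":0.0055,"tz":-0.0145},{"tx":0.003,"ty":0.0055,"tz":-0.0155},{"tx":0.003,"ty":0.0055,"tz":-0.016},{"tx":0.003,"ty":0.0055,"tz":-0.0165},{"tx":0.003,"ty":0.0055,"tz":-0.017},{"tx":0.003,"ty":0.0055,"tz":-0.0175},{"tx":0.003,"ty":0.0055,"tz":-0.018}])

```text
schema error: expected keys tx, ty, tz, turn, hand
```

Call:
servo_tool(series=[{"tx":0,"ty":0,"tz":-0.0005},{"tx":0,"ty":0,"tz":-0.001},{"tx":0,"ty":0,"tz":-0.0015},{"tx":0,"ty":0,"tz":-0.002}])

```text
schema error: expected keys tx, ty, tz, turn, hand
```

Call:
servo_tool(series=[{"tx":0.0015,"ty":0.003,"tz":-0.002,"turn":0,"hand":1},{"tx":0.003,"ty":0.0055,"tz":-0.005,"turn":0,"hand":1},{"tx":0.003,"ty":0.0055,"tz":-0.008,"turn":0,"hand":1},{"tx":0.003,"ty":0.0055,"tz":-0.011,"turn":0,"hand":1},{"tx":0.003,"ty":0.0055,"tz":-0.013,"turn":0,"hand":1},{"tx":0.003,"ty":0.0055,"tz":-0.0145,"turn":0,"hand":1},{"tx":0.003,"ty":0.0055,"tz":-0.0155,"turn":0,"hand":1},{"tx":0.003,"ty":0.0055,"tz":-0.016,"turn":0,"hand":1},{"tx":0.003,"ty":0.0055,"tz":-0.0165,"turn":0,"hand":1},{"tx":0.003,"ty":0.0055,"tz":-0.017,"turn":0,"hand":1},{"tx":0.003,"ty":0.0055,"tz":-0.0175,"turn":0,"hand":1},{"tx":0.003,"ty":0.0055,"tz":-0.018,"turn":0,"hand":1}])

```text
time: 5.25
position: [0.4984, 0.0553, 0.1273]
eef_rot: [-0.692, 0.722, -0.0, 0.0]
wrist_force: [-0.8, 0.4, 2.7]
opening: -0.004
```

Call:
servo_tool(series=[{"tx":0,"ty":0,"tz":-0.0005,"turn":0,"hand":1},{"tx":0,"ty":0,"tz":-0.001,"turn":0,"hand":1},{"tx":0,"ty":0,"tz":-0.0015,"turn":0,"hand":1},{"tx":0,"ty":0,"tz":-0.002,"turn":0,"hand":1}])

```text
time: 5.58
position: [0.4985, 0.0553, 0.1256]
eef_rot: [-0.692, 0.722, -0.0, 0.0]
wrist_force: [-2.1, -0.1, 7.5]
opening: -0.001
```

Call:
servo_tool(series=[{"tx":0,"ty":0,"tz":-0.0005,"turn":0,"hand":1},{"tx":0,"ty":0,"tz":-0.001,"turn":0,"hand":1},{"tx":0,"ty":0,"tz":-0.0015,"turn":0,"hand":1}])

```text
time: 5.83
position: [0.4985, 0.0553, 0.1241]
eef_rot: [-0.692, 0.722, -0.0, 0.0]
wrist_force: [-1.3, -1.2, 6.2]
opening: -0.002
```

```bash
python3 -c "
from h import *
s=robot.state();print(s['position'],s['wrist_force'])
cap('scene','s2');crop('s2',230,130,340,210,7,'s2c')
"
```

```text
[0.49847874 0.05532271 0.12411844] [-1.25412412 -1.15511781  6.15976364]
```

View pics/s2c.png

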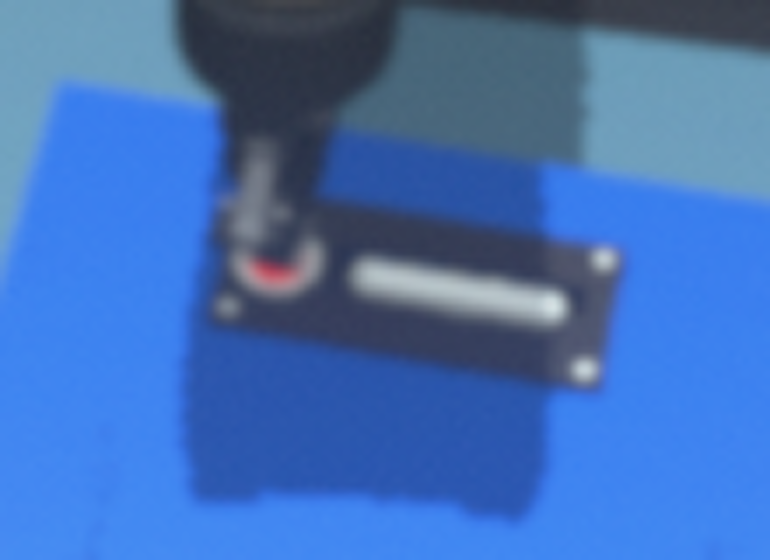

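The finger rests on the button (crop 275,270) and the handle is still stowed. I'll keep pressing gently.

Call:
servo_tool(series=[{"tx":0,"ty":0,"tz":-0.0005,"turn":0,"hand":1},{"tx":0,"ty":0,"tz":-0.001,"turn":0,"hand":1},{"tx":0,"ty":0,"tz":-0.0015,"turn":0,"hand":1}])

```text
time: 6.13
position: [0.4985, 0.0553, 0.1227]
eef_rot: [-0.692, 0.722, -0.0, 0.0]
wrist_force: [-2.1, -0.6, 8.8]
opening: -0.0
```

Call:
servo_tool(series=[{"tx":0,"ty":0,"tz":-0.0005,"turn":0,"hand":1},{"tx":0,"ty":0,"tz":-0.0008,"turn":0,"hand":1},{"tx":0,"ty":0,"tz":-0.001,"turn":0,"hand":1}])

```text
time: 6.38
position: [0.4985, 0.0553, 0.1217]
eef_rot: [-0.692, 0.722, -0.0, 0.0]
wrist_force: [-3.2, -0.5, 11.9]
opening: -0.001
```

```bash
python3 -c "
from h import *
s=robot.state();print(s['position'],s['wrist_force'])
cap('scene','s3');crop('s3',230,130,340,210,7,'s3c')
"
```

```text
[0.49848516 0.05532126 0.12173261] [-3.22435242 -0.52031476 11.93918767]
```

View pics/s3c.png

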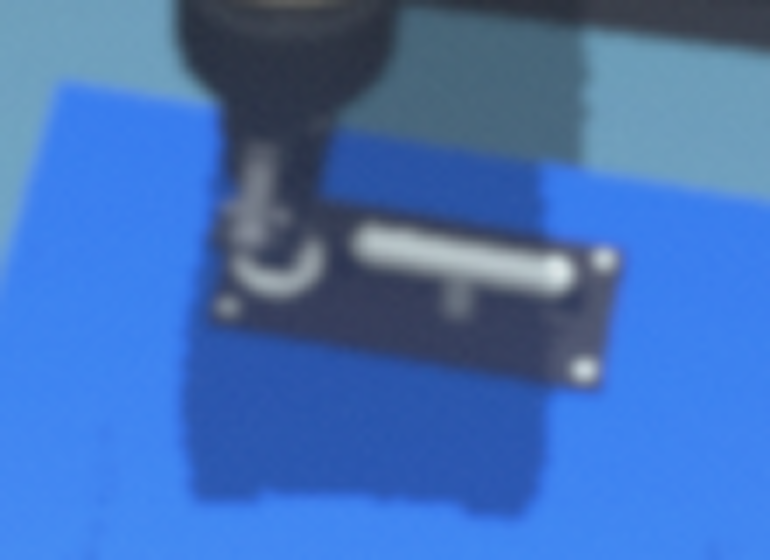

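Call:
servo_tool(series=[{"tx":0,"ty":0,"tz":0.004,"turn":0,"hand":1},{"tx":0,"ty":0,"tz":0.02,"turn":0,"hand":1},{"tx":0,"ty":0,"tz":0.045,"turn":0,"hand":1},{"tx":0,"ty":0,"tz":0.07,"turn":0,"hand":0.5},{"tx":0.0,"ty":0.025,"tz":0.075,"turn":0,"hand":0},{"tx":0.001,"ty":0.05,"tz":0.075,"turn":0,"hand":0},{"tx":0.001,"ty":0.067,"tz":0.075,"turn":0,"hand":0},{"tx":0.001,"ty":0.067,"tz":0.075,"turn":0,"hand":0}])

```text
time: 7.1
position: [0.4994, 0.1248, 0.1963]
eef_rot: [-0.693, 0.721, 0.0, 0.0]
wrist_force: [0.2, 0.7, -0.8]
opening: 0.5
```

```bash
python3 -c "
from h import *
s=robot.state();print(s['position'],s['wrist_force'],s['opening'],s['q'])
cap('scene','s4');crop('s4',230,130,340,210,7,'s4c');cap('wrist','w4');cap('top','t4');crop('t4',180,170,300,260,6,'t4c')
"
```

```text
[0.49942832 0.12484765 0.19630233] [ 0.15908407  0.65824061 -0.78330049] 0.5002579830312034 [ 2.44520284e-01  2.51554650e-01 -7.32862940e-02  1.24554353e+00
  7.18708318e-04 -1.28581042e+00]
```

View pics/s4c.png

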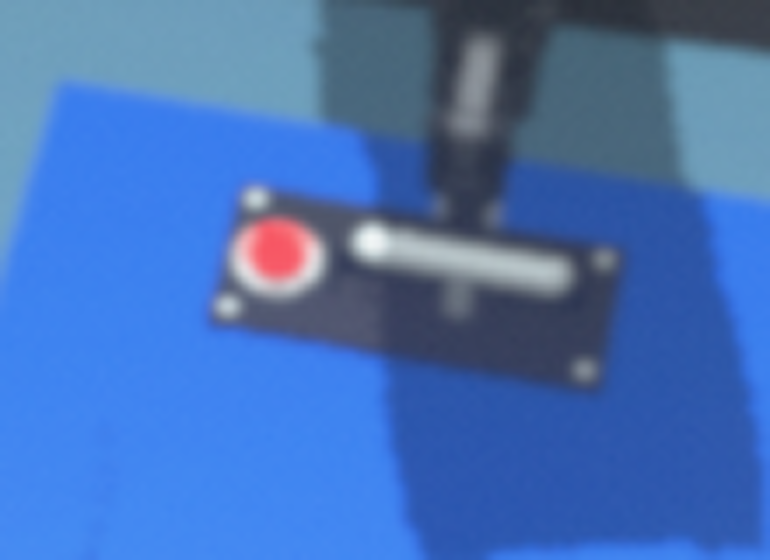

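View pics/w4.png

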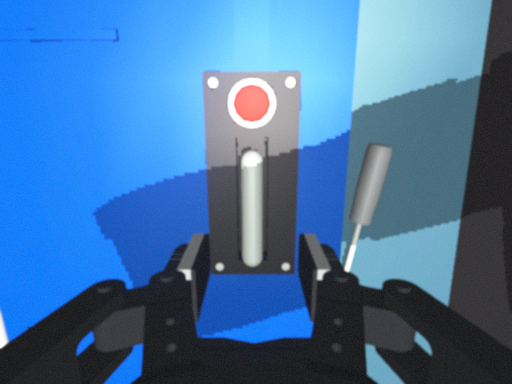

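View pics/t4c.png

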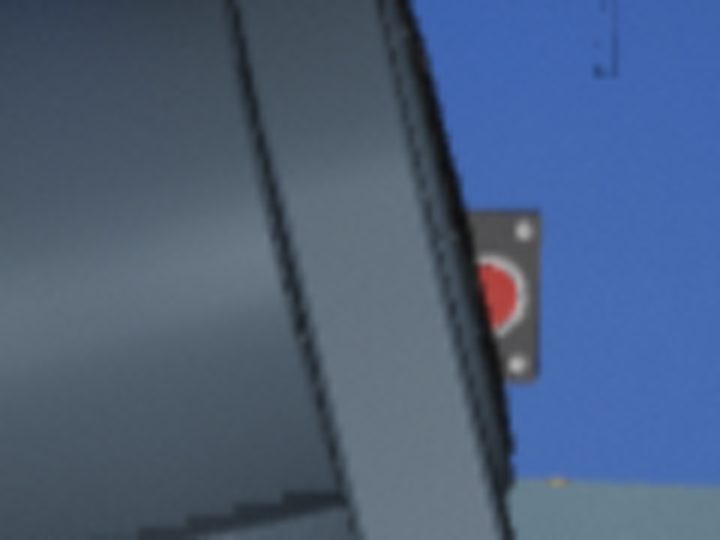

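```bash
python3 -c "
from h import *
s=robot.state();print(s['position'],s['joint_vel'].round(3))
c=dict(np.load('pics/w4.npz'))
print('btn',atz(c,251,103,.127),'ends',atz(c,251,152,.139),atz(c,252,266,.139))
print('screws',[atz(c,*p,.120) for p in ((213,83),(290,83),(220,267),(286,267))])
"
```

```text
[0.4993058  0.12215524 0.19615377] [-0.015 -0.001 -0.003 -0.002 -0.001  0.   ]
btn [0.49785667 0.05532496 0.127     ] ends [0.49902703 0.08503896 0.139     ] [0.50173386 0.16486804 0.139     ]
screws [array([0.52213209, 0.04178831, 0.12      ]), array([0.47197377, 0.04381349, 0.12      ]), array([0.52678075, 0.17510184, 0.12      ]), array([0.47628954, 0.17714002, 0.12      ])]
```

Call:
servo_tool(series=[{"tx":0.001,"ty":0.001,"tz":-0.015,"turn":0,"hand":0},{"tx":0.001,"ty":0.001,"tz":-0.03,"turn":0,"hand":0},{"tx":0.001,"ty":0.001,"tz":-0.045,"turn":0,"hand":0},{"tx":0.001,"ty":0.001,"tz":-0.055,"turn":0,"hand":0},{"tx":0.001,"ty":0.001,"tz":-0.065,"turn":0,"hand":0},{"tx":0.001,"ty":0.001,"tz":-0.069,"turn":0,"hand":0},{"tx":0.001,"ty":0.001,"tz":-0.069,"turn":0,"hand":0}])

```text
time: 7.83
position: [0.5001, 0.1229, 0.1266]
eef_rot: [-0.692, 0.722, 0.0, -0.001]
wrist_force: [-0.9, -0.2, -0.4]
opening: 0.494
```

```bash
python3 -c "
from h import *
s=robot.state();print(s['position'],s['wrist_force'],s['ft_torque'],s['opening'])
cap('wrist','w5')
"
```

```text
[0.50005064 0.12293763 0.12663455] [-0.87888123 -0.18394543 -0.37055833] [ 0.03329832  0.03295817 -0.00167258] 0.4937109777211366
```

View pics/w5.png

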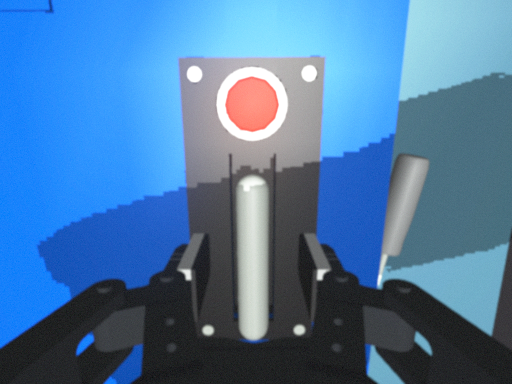

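Call:
servo_tool(series=[{"tx":0,"ty":0,"tz":0,"turn":0,"hand":0.4},{"tx":0,"ty":0,"tz":0,"turn":0,"hand":0.6},{"tx":0,"ty":0,"tz":0,"turn":0,"hand":0.8},{"tx":0,"ty":0,"tz":0,"turn":0,"hand":1},{"tx":0,"ty":0,"tz":0,"turn":0,"hand":1},{"tx":0,"ty":0,"tz":0,"turn":0,"hand":1}], force=50)

```text
time: 8.38
position: [0.5006, 0.1234, 0.1276]
eef_rot: [-0.692, 0.722, -0.0, 0.0]
wrist_force: [-0.5, -0.4, 4.4]
opening: 0.14
```

```bash
cat > st.py <<'E'
from h import *
s=robot.state();print(s['time'],s['position'].round(4),'yaw',round(2*np.arctan2(s['eef_rot'][1],s['eef_rot'][0])%(2*np.pi),4),s['wrist_force'].round(2),s['ft_torque'].round(3),'op',round(s['opening']*85,1))
E
python3 st.py
```

```text
8.3833 [0.5006 0.1234 0.1276] yaw 4.6699 [-0.5  -0.41  4.4 ] [0.044 0.133 0.039] op 11.9
```

Call:
servo_tool(series=[{"tx":0,"ty":0,"tz":0,"turn":-0.03,"hand":1},{"tx":0,"ty":0,"tz":0,"turn":-0.06,"hand":1},{"tx":0,"ty":0,"tz":0,"turn":-0.09,"hand":1},{"tx":0,"ty":0,"tz":0,"turn":-0.12,"hand":1},{"tx":0,"ty":0,"tz":0,"turn":-0.15,"hand":1},{"tx":0,"ty":0,"tz":0,"turn":-0.18,"hand":1},{"tx":0,"ty":0,"tz":0,"turn":-0.21,"hand":1}])

```text
time: 8.97
position: [0.5008, 0.1234, 0.1276]
eef_rot: [-0.612, 0.791, -0.0, 0.0]
wrist_force: [0.1, -0.7, 3.5]
opening: 0.14
```

```bash
python3 st.py; python3 -c "
from h import *
cap('wrist','w6')"
```

```text
8.9667 [0.5008 0.1234 0.1276] yaw 4.4586 [ 0.13 -0.66  3.46] [-0.054  0.018  0.378] op 11.9
```

View pics/w6.png

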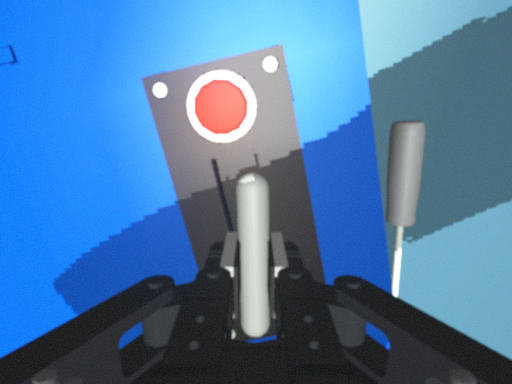

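Call:
servo_tool(series=[{"tx":0,"ty":0,"tz":0,"turn":-0.03,"hand":1},{"tx":0,"ty":0,"tz":0,"turn":-0.06,"hand":1},{"tx":0,"ty":0,"tz":0,"turn":-0.09,"hand":1},{"tx":0,"ty":0,"tz":0,"turn":-0.12,"hand":1},{"tx":0,"ty":0,"tz":0,"turn":-0.15,"hand":1},{"tx":0,"ty":0,"tz":0,"turn":-0.18,"hand":1},{"tx":0,"ty":0,"tz":0,"turn":-0.21,"hand":1},{"tx":0,"ty":0,"tz":0,"turn":-0.24,"hand":1},{"tx":0,"ty":0,"tz":0,"turn":-0.27,"hand":1}])

```text
time: 9.77
position: [0.5009, 0.1233, 0.1276]
eef_rot: [-0.5, 0.866, -0.0, 0.0]
wrist_force: [1.4, -0.3, 4.6]
opening: 0.14
```

```bash
python3 st.py
```

```text
9.7667 [0.5009 0.1233 0.1276] yaw 4.1892 [ 1.41 -0.28  4.56] [-0.105 -0.264  0.324] op 11.9
```

Call:
servo_tool(series=[{"tx":0,"ty":0,"tz":0,"turn":-0.02,"hand":1},{"tx":0,"ty":0,"tz":0,"turn":-0.04,"hand":1}])

```text
time: 9.93
position: [0.5009, 0.1234, 0.1276]
eef_rot: [-0.483, 0.876, -0.0, 0.0]
wrist_force: [2.7, -0.9, 4.6]
opening: 0.144
```

```bash
python3 st.py
```

```text
9.9333 [0.5009 0.1234 0.1276] yaw 4.1493 [ 2.67 -0.95  4.57] [-0.11  -0.538  0.33 ] op 12.2
```

Call:
servo_tool(series=[{"tx":0,"ty":0,"tz":0,"turn":-0.02,"hand":1},{"tx":0,"ty":0,"tz":0,"turn":-0.04,"hand":1}])

```text
time: 10.1
position: [0.5009, 0.1233, 0.1275]
eef_rot: [-0.465, 0.885, -0.0, 0.0]
wrist_force: [4.2, -0.2, 4.2]
opening: 0.144
```

```bash
python3 st.py
```

```text
10.1 [0.5009 0.1233 0.1275] yaw 4.1084 [ 4.21 -0.22  4.23] [-0.161 -0.956  0.377] op 12.2
```

Call:
servo_tool(series=[{"tx":0.0005,"ty":0,"tz":0,"turn":-0.02,"hand":1},{"tx":0.0005,"ty":0,"tz":0,"turn":-0.04,"hand":1}])

```text
time: 10.27
position: [0.5009, 0.1233, 0.1273]
eef_rot: [-0.447, 0.895, 0.0, -0.0]
wrist_force: [1.9, 0.1, 4.8]
opening: 0.138
```

```bash
python3 st.py
```

```text
10.2667 [0.5009 0.1233 0.1273] yaw 4.0681 [1.89 0.09 4.78] [-0.11  -0.539  0.368] op 11.7
```

Call:
servo_tool(series=[{"tx":0,"ty":0,"tz":0,"turn":-0.02,"hand":1},{"tx":0,"ty":0,"tz":0,"turn":-0.04,"hand":1}])

```text
time: 10.43
position: [0.501, 0.1233, 0.1273]
eef_rot: [-0.429, 0.903, -0.0, 0.0]
wrist_force: [2.2, -0.8, 4.4]
opening: 0.143
```

```bash
python3 st.py
```

```text
10.4333 [0.501  0.1233 0.1273] yaw 4.0279 [ 2.22 -0.82  4.37] [-0.159 -0.586  0.344] op 12.1
```

Call:
servo_tool(series=[{"tx":0,"ty":0,"tz":0,"turn":-0.02,"hand":1},{"tx":0,"ty":0,"tz":0,"turn":-0.04,"hand":1}])

```text
time: 10.6
position: [0.501, 0.1233, 0.1273]
eef_rot: [-0.411, 0.912, -0.0, 0.0]
wrist_force: [3.1, -0.5, 4.6]
opening: 0.146
```

```bash
python3 st.py
```

```text
10.6 [0.501  0.1233 0.1273] yaw 3.9878 [ 3.1  -0.47  4.61] [-0.243 -0.703  0.258] op 12.4
```

Call:
servo_tool(series=[{"tx":0.0003,"ty":0,"tz":0,"turn":-0.02,"hand":1},{"tx":0.0003,"ty":0,"tz":0,"turn":-0.04,"hand":1}])

```text
time: 10.77
position: [0.501, 0.1233, 0.1272]
eef_rot: [-0.392, 0.92, 0.0, -0.0]
wrist_force: [0.8, -1.1, 4.3]
opening: 0.139
```

```bash
python3 st.py
```

```text
10.7667 [0.501  0.1233 0.1272] yaw 3.9478 [ 0.83 -1.13  4.28] [-0.216 -0.309  0.383] op 11.8
```

Call:
servo_tool(series=[{"tx":0,"ty":0,"tz":0,"turn":-0.02,"hand":1},{"tx":0,"ty":0,"tz":0,"turn":-0.04,"hand":1}])

```text
time: 10.93
position: [0.501, 0.1233, 0.1272]
eef_rot: [-0.374, 0.928, 0.0, -0.0]
wrist_force: [1.5, -1.9, 4.4]
opening: 0.139
```

```bash
python3 st.py
```

```text
10.9333 [0.501  0.1233 0.1272] yaw 3.9078 [ 1.54 -1.9   4.36] [-0.325 -0.222  0.305] op 11.8
```

Call:
servo_tool(series=[{"tx":0.0003,"ty":0,"tz":0,"turn":-0.02,"hand":1},{"tx":0.0003,"ty":0,"tz":0,"turn":-0.04,"hand":1}])

```text
time: 11.1
position: [0.5011, 0.1232, 0.1271]
eef_rot: [-0.355, 0.935, 0.0, -0.0]
wrist_force: [-1.5, -1.7, 4.6]
opening: 0.144
```

```bash
python3 st.py
```

```text
11.1 [0.5011 0.1232 0.1271] yaw 3.8678 [-1.47 -1.72  4.61] [-0.338  0.218  0.32 ] op 12.2
```

Call:
servo_tool(series=[{"tx":0,"ty":0,"tz":0,"turn":-0.02,"hand":1},{"tx":0,"ty":0,"tz":0,"turn":-0.04,"hand":1}])

```text
time: 11.27
position: [0.5013, 0.1232, 0.1272]
eef_rot: [-0.336, 0.942, -0.0, -0.0]
wrist_force: [-1.5, -1.5, 4.2]
opening: 0.136
```

```bash
python3 st.py
```

```text
11.2667 [0.5013 0.1232 0.1272] yaw 3.8278 [-1.46 -1.49  4.18] [-0.504  0.247  0.251] op 11.5
```

Call:
servo_tool(series=[{"tx":0,"ty":-0.0003,"tz":0,"turn":-0.02,"hand":1},{"tx":0,"ty":-0.0003,"tz":0,"turn":-0.04,"hand":1}])

```text
time: 11.43
position: [0.5014, 0.1232, 0.1272]
eef_rot: [-0.318, 0.948, 0.0, -0.0]
wrist_force: [-2.0, 0.7, 4.1]
opening: 0.141
```

```bash
python3 st.py
```

```text
11.4333 [0.5014 0.1232 0.1272] yaw 3.7879 [-1.98  0.67  4.14] [0.076 0.495 0.239] op 12.0
```

Call:
servo_tool(series=[{"tx":0,"ty":0,"tz":0,"turn":-0.02,"hand":1},{"tx":0,"ty":0,"tz":0,"turn":-0.04,"hand":1}])

```text
time: 11.6
position: [0.5013, 0.1232, 0.1273]
eef_rot: [-0.299, 0.954, 0.0, -0.0]
wrist_force: [-3.0, 0.8, 4.8]
opening: 0.142
```

```bash
python3 st.py
```

```text
11.6 [0.5013 0.1232 0.1273] yaw 3.7481 [-2.96  0.83  4.84] [0.338 0.659 0.563] op 12.1
```

Call:
servo_tool(series=[{"tx":0,"ty":0,"tz":0,"turn":0,"hand":1}])

```text
time: 11.68
position: [0.5013, 0.1232, 0.1273]
eef_rot: [-0.299, 0.954, 0.0, -0.0]
wrist_force: [-2.7, 2.2, 4.8]
opening: 0.137
```

```bash
python3 st.py
```

```text
11.6833 [0.5013 0.1232 0.1273] yaw 3.7482 [-2.7   2.23  4.76] [0.37  0.679 0.409] op 11.6
```

Call:
servo_tool(series=[{"tx":0,"ty":0,"tz":0,"turn":-0.01,"hand":1}])

```text
time: 11.77
position: [0.5013, 0.1232, 0.1273]
eef_rot: [-0.295, 0.956, 0.0, -0.0]
wrist_force: [-3.1, 2.7, 4.8]
opening: 0.14
```

```bash
python3 st.py;python3 -c "
from h import *
cap('wrist','w7');cap('scene','s7');crop('s7',230,130,340,210,7,'s7c')"
```

```text
11.7667 [0.5013 0.1232 0.1273] yaw 3.74 [-3.06  2.74  4.82] [0.444 0.733 0.605] op 11.9
```

View pics/w7.png

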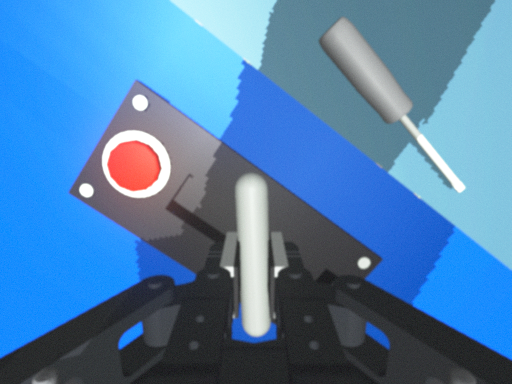

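View pics/s7c.png

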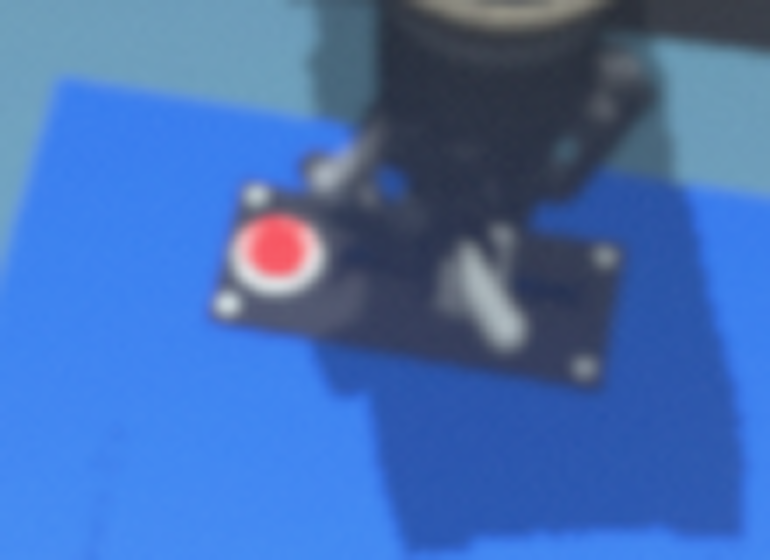

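Call:
servo_tool(series=[{"tx":0.0,"ty":0,"tz":0,"turn":-0.01,"hand":1},{"tx":0.0,"ty":0,"tz":0,"turn":-0.01,"hand":1}])

```text
time: 12.03
position: [0.5013, 0.1232, 0.1273]
eef_rot: [-0.29, 0.957, 0.0, -0.0]
wrist_force: [-4.1, 2.8, 5.6]
opening: 0.141
```

```bash
python3 st.py;python3 -c "
from h import *
a=cv2.imread('pics/scene0.png');b=cv2.imread('pics/s7.png')
# lid shift by template of button & screw
for f in('scene1','s4','s7'):
    im=cv2.imread(f'pics/{f}.png'); 
    m=cv2.inRange(im,(0,0,150),(140,140,255))[140:190,250:285]; M=cv2.moments(m); print(f,M['m10']/M['m00'],M['m01']/M['m00'],M['m00']/255)
"
```

```text
12.0333 [0.5013 0.1232 0.1273] yaw 3.7292 [-4.08  2.77  5.64] [0.674 0.88  0.624] op 12.0
scene1 19.135135135135137 25.60810810810811 74.0
s4 19.192307692307693 24.51923076923077 52.0
s7 19.15686274509804 24.274509803921568 51.0
```

```bash
python3 -c "
from h import *
cap('scene','s8')
a=cv2.imread('pics/s4.png').astype(np.float32).mean(2)
def ph(b,x,y,r=5):
    T=cv2.resize(a[y-r:y+r+1,x-r:x+r+1],None,fx=10,fy=10,interpolation=cv2.INTER_CUBIC);I=cv2.resize(b[y-r-3:y+r+4,x-r-3:x+r+4],None,fx=10,fy=10,interpolation=cv2.INTER_CUBIC)
    m=cv2.matchTemplate(I,T,cv2.TM_CCOEFF_NORMED);_,v,_,l=cv2.minMaxLoc(m);return (l[0]-30)/10,(l[1]-30)/10,round(v,3)
for f in('scene0','s2','s3','s7','s8'):
    b=cv2.imread(f'pics/{f}.png').astype(np.float32).mean(2)
    print(f,[ph(b,x,y) for x,y in((269,165),(262,173),(316,167),(313,182),(270,171))])
print('static', [ph(cv2.imread('pics/s8.png').astype(np.float32).mean(2),x,y) for x,y in ((203,190),(385,215))])
c=dict(np.load('pics/s4.npz'))
from scipy.spatial.transform import Rotation
def proj(p):
    R=np.array(c['rotation']);R=Rotation.from_quat(R).as_matrix() if R.shape==(4,) else R
    q=R.T@(np.array(p)-c['eye']);q=c['mtx']@q;return q[:2]/q[2]
print('px per 2.5mm rise',proj([.4977,.055,.1295])-proj([.4977,.055,.127]))
"
```

```text
scene0 [(0.0, 0.0, 0.995), (0.0, 0.0, 0.999), (-0.2, 0.1, 0.77), (0.0, 0.0, 0.986), (0.0, 0.0, 0.998)]
s2 [(0.3, 0.0, 0.632), (0.4, 0.2, 0.951), (-0.2, 0.1, 0.772), (0.0, 0.0, 0.972), (-0.1, 0.1, 0.956)]
s3 [(0.3, -0.1, 0.637), (0.3, 0.2, 0.944), (-0.2, -0.1, 0.987), (0.0, 0.0, 0.972), (-0.1, 0.1, 0.925)]
s7 [(0.0, -0.4, 0.981), (0.0, -0.3, 0.987), (-0.1, -0.3, 0.777), (0.0, -0.3, 0.996), (-0.2, -0.3, 0.99)]
s8 [(0.0, -0.5, 0.985), (0.0, -0.3, 0.99), (-0.1, -0.3, 0.78), (0.0, -0.4, 0.996), (-0.2, -0.3, 0.991)]
static [(0.0, 0.0, 0.999), (0.0, 0.0, 0.993)]
px per 2.5mm rise [ 0.01793736 -0.56507386]
```

Call:
servo_tool(series=[{"tx":0.0,"ty":0,"tz":0,"turn":0.015,"hand":1},{"tx":0.0,"ty":0,"tz":0,"turn":0.015,"hand":0.6},{"tx":0.0,"ty":0,"tz":0,"turn":0.015,"hand":0.3},{"tx":0.0,"ty":0,"tz":0.003,"turn":0.015,"hand":0.3},{"tx":0.0,"ty":0,"tz":0.006,"turn":0.015,"hand":0.3},{"tx":0.0,"ty":0,"tz":0.009,"turn":0.015,"hand":0.3},{"tx":0.0,"ty":0,"tz":0.009,"turn":0.015,"hand":0.3}])

```text
time: 12.67
position: [0.5019, 0.123, 0.1371]
eef_rot: [-0.297, 0.955, -0.0, 0.001]
wrist_force: [0.8, -0.6, 0.3]
opening: 0.348
```

```bash
python3 st.py;python3 -c "
from h import *
cap('scene','s9')
cap('wrist','w9')
crop('s9',230,130,340,210,7,'s9c')
a=cv2.imread('pics/s4.png').astype(np.float32).mean(2)
def ph(b,x,y,r=5):
    T=cv2.resize(a[y-r:y+r+1,x-r:x+r+1],None,fx=10,fy=10,interpolation=cv2.INTER_CUBIC);I=cv2.resize(b[y-r-3:y+r+4,x-r-3:x+r+4],None,fx=10,fy=10,interpolation=cv2.INTER_CUBIC)
    m=cv2.matchTemplate(I,T,cv2.TM_CCOEFF_NORMED);_,v,_,l=cv2.minMaxLoc(m);return (l[0]-30)/10,(l[1]-30)/10,round(v,3)
b=cv2.imread('pics/s9.png').astype(np.float32).mean(2)
print([ph(b,x,y) for x,y in((269,165),(262,173),(316,167),(313,182),(270,171))])
"
```

```text
12.6667 [0.5019 0.123  0.1371] yaw 3.7445 [ 0.83 -0.56  0.34] [0.039 0.055 0.022] op 29.6
[(0.1, -0.5, 0.985), (0.0, -0.4, 0.99), (-0.1, -0.4, 0.781), (0.0, -0.5, 0.996), (-0.1, -0.4, 0.993)]
```

View pics/s9c.png

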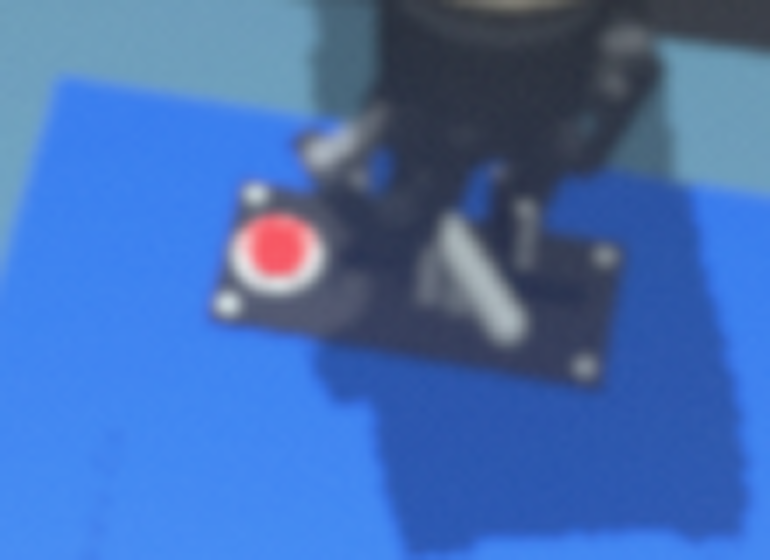

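View pics/w9.png

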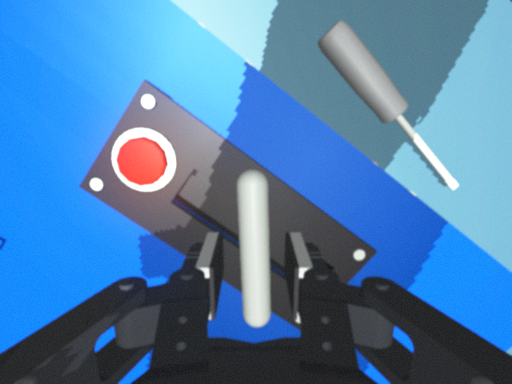

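Call:
servo_tool(series=[{"tx":0.0,"ty":0,"tz":0,"turn":0,"hand":0.6},{"tx":0.0,"ty":0,"tz":0,"turn":0,"hand":0.8},{"tx":0.0,"ty":0,"tz":0,"turn":0,"hand":1},{"tx":0.0,"ty":0,"tz":0,"turn":0,"hand":1},{"tx":0.0,"ty":0,"tz":0,"turn":0,"hand":1},{"tx":0.0,"ty":0,"tz":0.001,"turn":0,"hand":1},{"tx":0.0003,"ty":0,"tz":0.003,"turn":0,"hand":1},{"tx":0.0006,"ty":0,"tz":0.005,"turn":0,"hand":1}], force=80)

```text
time: 13.43
position: [0.5019, 0.123, 0.1408]
eef_rot: [-0.297, 0.955, 0.0, -0.0]
wrist_force: [3.1, 3.7, -13.7]
opening: 0.124
```

```bash
python3 st.py
```

```text
13.4333 [0.5019 0.123  0.1408] yaw 3.7449 [  3.05   3.7  -13.72] [ 0.579 -0.644  0.334] op 10.5
```

Call:
servo_tool(series=[{"tx":0.0005,"ty":0,"tz":0.002,"turn":0,"hand":1},{"tx":0.001,"ty":0,"tz":0.004,"turn":0,"hand":1},{"tx":0.0015,"ty":0,"tz":0.006,"turn":0,"hand":1}])

```text
time: 13.68
position: [0.5031, 0.1229, 0.1471]
eef_rot: [-0.297, 0.955, 0.0, -0.001]
wrist_force: [-1.0, 3.4, -12.0]
opening: 0.122
```

```bash
python3 st.py;python3 -c "
from h import *
cap('scene','s10');crop('s10',200,110,360,230,5,'s10c')"
```

```text
13.6833 [0.5031 0.1229 0.1471] yaw 3.7448 [ -1.02   3.45 -12.03] [0.278 0.468 0.263] op 10.4
```

View pics/s10c.png

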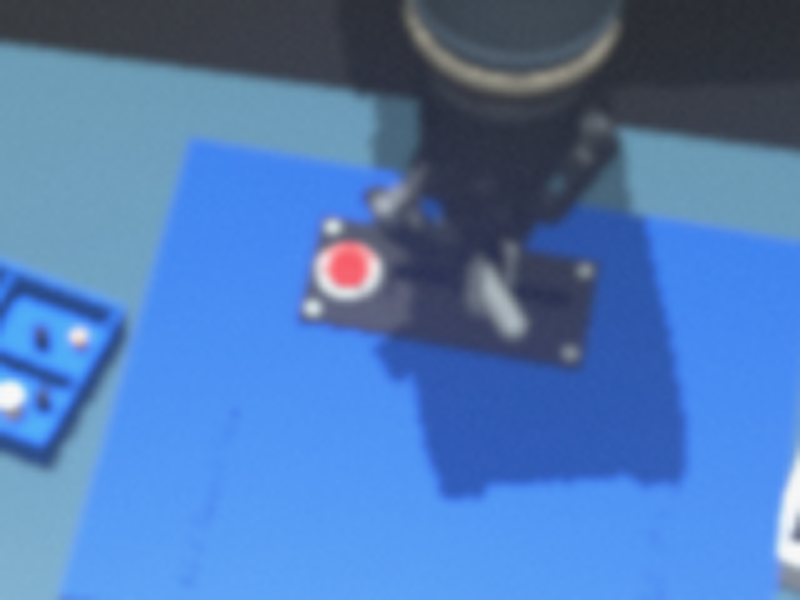

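Call:
servo_tool(series=[{"tx":0.0006,"ty":0,"tz":0.003,"turn":0,"hand":1},{"tx":0.0012,"ty":0,"tz":0.007,"turn":0,"hand":1},{"tx":0.0025,"ty":0,"tz":0.0126,"turn":0.003,"hand":1},{"tx":0.004,"ty":-0.0001,"tz":0.0185,"turn":0.005,"hand":1},{"tx":0.0057,"ty":-0.0002,"tz":0.0245,"turn":0.007,"hand":1},{"tx":0.0077,"ty":-0.0003,"tz":0.031,"turn":0.011,"hand":1},{"tx":0.0097,"ty":-0.0004,"tz":0.0365,"turn":0.015,"hand":1},{"tx":0.0118,"ty":-0.0004,"tz":0.042,"turn":0.018,"hand":1},{"tx":0.0142,"ty":-0.0005,"tz":0.0475,"turn":0.022,"hand":1},{"tx":0.0166,"ty":-0.0006,"tz":0.053,"turn":0.026,"hand":1},{"tx":0.0188,"ty":-0.0007,"tz":0.0573,"turn":0.029,"hand":1},{"tx":0.0188,"ty":-0.0007,"tz":0.0573,"turn":0.029,"hand":1}])

```text
time: 14.73
position: [0.528, 0.1257, 0.2072]
eef_rot: [-0.312, 0.95, 0.002, 0.006]
wrist_force: [32.4, 27.1, -16.7]
opening: 0.114
```

```bash
python3 st.py;python3 -c "
from h import *
cap('scene','s11');crop('s11',200,70,360,230,4,'s11c');cap('wrist','w11')"
```

```text
14.7333 [0.528  0.1257 0.2072] yaw 3.7755 [ 32.41  27.07 -16.72] [ 5.461 -6.643  0.324] op 9.7
```

View pics/s11c.png

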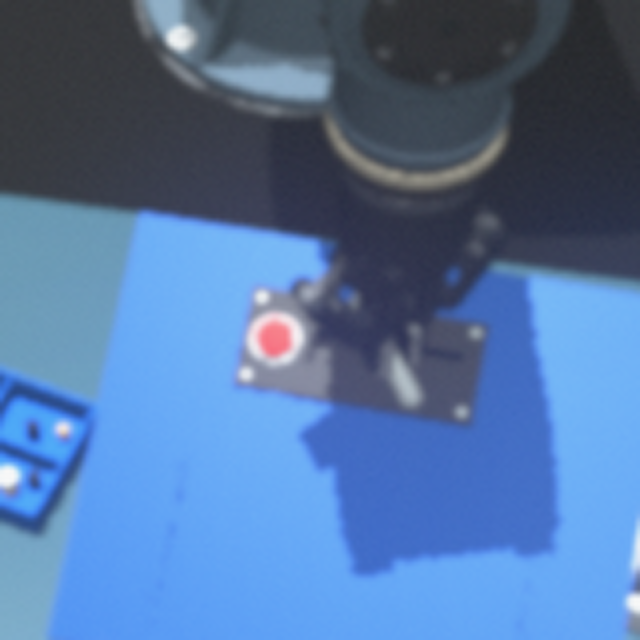

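View pics/w11.png

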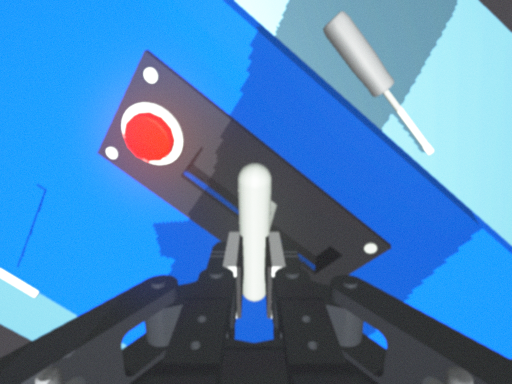

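Call:
servo_tool(series=[{"tx":0.003,"ty":0.002,"tz":0,"turn":0,"hand":1},{"tx":0.003,"ty":0.002,"tz":0,"turn":0,"hand":0.7},{"tx":0.0,"ty":0,"tz":0,"turn":0,"hand":0.5},{"tx":0.0,"ty":0,"tz":0,"turn":0,"hand":0.5}], force=30)

```text
time: 15.17
position: [0.5231, 0.1221, 0.2062]
eef_rot: [-0.311, 0.95, -0.0, 0.001]
wrist_force: [-0.8, 0.1, 0.5]
opening: 0.25
```

```bash
python3 st.py;python3 -c "
from h import *
cap('scene','s12');crop('s12',200,70,360,230,4,'s12c');c=cap('wrist','w12')"
```

```text
15.1667 [0.5231 0.1221 0.2062] yaw 3.7736 [-0.78  0.09  0.53] [-0.003 -0.013  0.05 ] op 21.2
```

View pics/s12c.png

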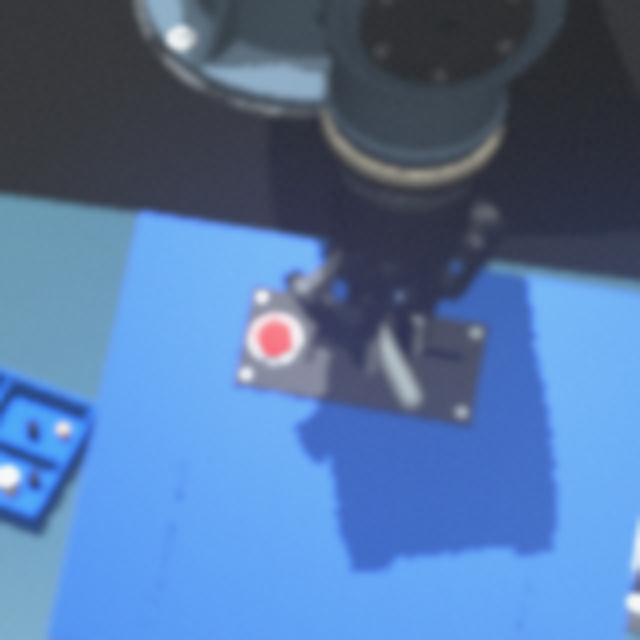

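View pics/w12.png

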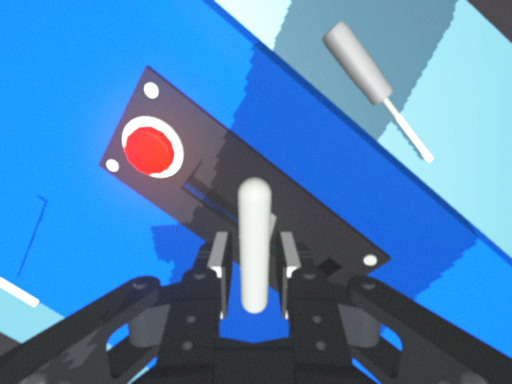

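```bash
cat > lid.py <<'E'
from h import *
from scipy.spatial.transform import Rotation
from scipy.optimize import minimize_scalar
ex=np.array([.9993,-.0372,0]);ey=np.array([.0372,.9993,0]);ez=np.array([0,0,1.])
ax=np.array([.5003,.1228,.117]);H=ax+.205*ex;H[2]=.115
def P(phi,lx,ly,lz): # lid coords rel. axis at skin
    u=-.205+lx;w=.002+lz;c,s=np.cos(phi),np.sin(phi)
    return H+ex*(u*c+w*s)+ey*ly+ez*(-u*s+w*c)
def proj(c,p):
    R=np.array(c['rotation']);R=Rotation.from_quat(R).as_matrix() if R.shape==(4,) else R
    q=R.T@(np.array(p)-c['eye']);q=c['mtx']@q;return q[:2]/q[2]
BTN=(0,-.068,.010)
SC=[(sx*.025,y,.003) for sx in(1,-1) for y in(-.081,.053)]
def fit(c,obs): # obs list of (lidpt,(u,v))
    f=lambda a:sum(np.sum((proj(c,P(a,*l))-np.array(o))**2) for l,o in obs)
    r=minimize_scalar(f,bounds=(-.1,1.3),method='bounded');return np.degrees(r.x),np.sqrt(r.fun/len(obs))
E
python3 -c "
from lid import *
S=dict(np.load('pics/s12.npz'));W=dict(np.load('pics/w12.npz'));S0=dict(np.load('pics/scene0.npz'))
print(fit(S0,[(BTN,(250+178.5/9-.5,145+186.5/9-.5))]))
print(fit(S,[(BTN,(200+275.5/4-.5,70+338.5/4-.5))]))
print(fit(W,[(BTN,(149,152))]))
for a in (18,20,22): p=P(np.radians(a),0,0,.022); print(a,p,proj(W,p),proj(S,p))
"
```

```text
(np.float64(-0.606275822424368), np.float64(0.43144994582077967))
(np.float64(18.411711525818415), np.float64(0.15079392306730902))
(np.float64(20.30611782624416), np.float64(1.769024471460949))
18 [0.51773761 0.12215087 0.20117384] [258.65014921 236.48907256] [295.77577061 157.48027732]
20 [0.5208571  0.12203474 0.20766675] [254.82422869 246.57718348] [295.74279928 156.895128  ]
22 [0.52420113 0.12191026 0.21404676] [250.41729484 257.64873056] [295.69020233 156.40538391]
```

Call:
servo_tool(series=[{"tx":-0.002,"ty":-0.001,"tz":-0.002,"turn":0,"hand":0.5},{"tx":-0.002,"ty":-0.001,"tz":-0.0045,"turn":0,"hand":0.6},{"tx":-0.002,"ty":-0.001,"tz":-0.0045,"turn":0,"hand":0.8},{"tx":-0.002,"ty":-0.001,"tz":-0.0045,"turn":0,"hand":1},{"tx":-0.002,"ty":-0.001,"tz":-0.0045,"turn":0,"hand":1},{"tx":-0.002,"ty":-0.001,"tz":-0.0045,"turn":0,"hand":1}], force=35)

```text
time: 15.77
position: [0.5204, 0.1208, 0.1997]
eef_rot: [-0.311, 0.951, -0.0, -0.0]
wrist_force: [3.1, -4.0, -3.5]
opening: 0.147
```

```bash
python3 st.py
```

```text
15.7667 [0.5204 0.1208 0.1997] yaw 3.7734 [ 3.13 -3.96 -3.48] [-0.799 -0.445  0.019] op 12.5
```

Call:
servo_tool(series=[{"tx":0.0018,"ty":-0.0001,"tz":0.0035,"turn":0.004,"hand":1},{"tx":0.0037,"ty":-0.0001,"tz":0.0069,"turn":0.008,"hand":1},{"tx":0.0056,"ty":-0.0002,"tz":0.0102,"turn":0.012,"hand":1},{"tx":0.0075,"ty":-0.0003,"tz":0.0135,"turn":0.016,"hand":1}])

```text
time: 16.1
position: [0.5272, 0.1205, 0.2125]
eef_rot: [-0.318, 0.948, -0.0, -0.002]
wrist_force: [1.6, -4.9, -16.9]
opening: 0.148
```

```bash
python3 st.py
```

```text
16.1 [0.5272 0.1205 0.2125] yaw 3.7899 [  1.63  -4.87 -16.95] [-0.764 -0.071  0.035] op 12.6
```

Call:
servo_tool(series=[{"tx":0.002,"ty":-0.0001,"tz":0.0033,"turn":0.004,"hand":1},{"tx":0.004,"ty":-0.0001,"tz":0.0066,"turn":0.008,"hand":1},{"tx":0.006,"ty":-0.0002,"tz":0.0098,"turn":0.012,"hand":1},{"tx":0.008,"ty":-0.0003,"tz":0.0128,"turn":0.016,"hand":1}])

```text
time: 16.43
position: [0.5352, 0.1201, 0.2256]
eef_rot: [-0.326, 0.945, -0.0, -0.001]
wrist_force: [1.5, -6.3, -16.1]
opening: 0.148
```

```bash
python3 st.py; python3 -c "
from h import *
cap('scene','s13');crop('s13',200,70,360,230,4,'s13c');c=cap('wrist','w13')"
```

```text
16.4333 [0.5352 0.1201 0.2256] yaw 3.8059 [  1.47  -6.26 -16.13] [-1.055  0.413  0.07 ] op 12.5
```

View pics/s13c.png

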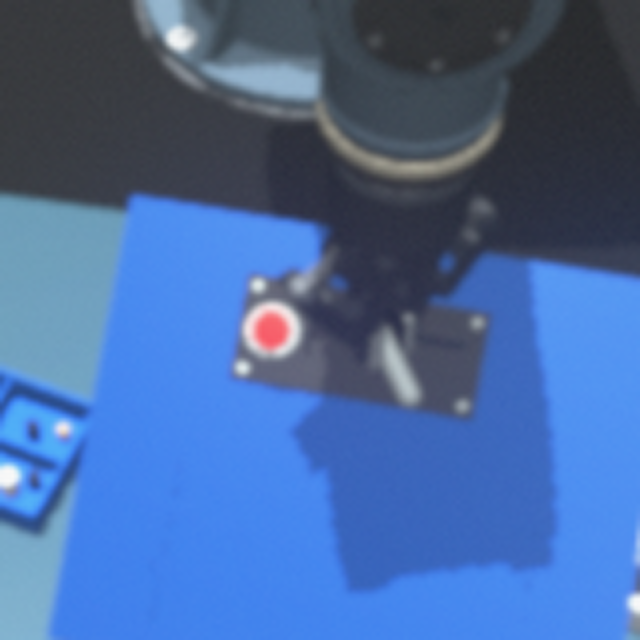

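View pics/w13.png

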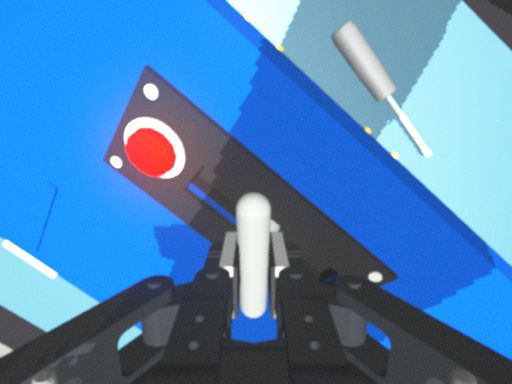

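```bash
python3 -c "
from lid import *
S=dict(np.load('pics/s13.npz'));W=dict(np.load('pics/w13.npz'))
print(fit(S,[(BTN,(200+271.5/4-.5,70+331.5/4-.5))]))
print(fit(W,[(BTN,(150,153)),(SC[0],(116,162)),(SC[2],(151,91)),(SC[3],(375,276))]))
print(fit(W,[(BTN,(150,153))]),[proj(W,P(np.radians(27),*l)) for l in SC])
for a in (26,28,40,44): p=P(np.radians(a),0,0,.022); print(a,p)
"
```

```text
(np.float64(24.239946229713734), np.float64(0.2877281296130757))
(np.float64(28.83305003294736), np.float64(2.1342963435866187))
(np.float64(28.32467621612501), np.float64(1.1542576870208818)) [array([123.78485578, 154.32484605]), array([309.01718088, 296.98887945]), array([161.0881919 ,  84.13078261]), array([376.44610015, 264.31225914])]
26 [0.53154624 0.12163683 0.22643714]
28 [0.53553838 0.12148821 0.23243241]
40 [0.56364342 0.12044197 0.26515653]
44 [0.5744552  0.12003949 0.27466912]
```

Call:
servo_tool(series=[{"tx":0.003,"ty":0,"tz":0.0042,"turn":0.007,"hand":1},{"tx":0.006,"ty":0,"tz":0.0083,"turn":0.014,"hand":1},{"tx":0.0092,"ty":0,"tz":0.0124,"turn":0.021,"hand":1},{"tx":0.0125,"ty":0,"tz":0.0164,"turn":0.029,"hand":1}])

```text
time: 16.87
position: [0.5473, 0.1203, 0.242]
eef_rot: [-0.34, 0.941, 0.0, -0.002]
wrist_force: [-4.2, -1.5, -14.6]
opening: 0.146
```

```bash
python3 st.py
```

```text
16.8667 [0.5473 0.1203 0.242 ] yaw 3.835 [ -4.24  -1.48 -14.63] [-0.15   1.153 -0.122] op 12.4
```

Call:
servo_tool(series=[{"tx":0.0033,"ty":0,"tz":0.0039,"turn":0.008,"hand":1},{"tx":0.0065,"ty":0,"tz":0.0075,"turn":0.016,"hand":1}])

```text
time: 17.03
position: [0.5539, 0.1204, 0.2496]
eef_rot: [-0.347, 0.938, 0.0, -0.002]
wrist_force: [-6.5, -3.9, -11.7]
opening: 0.151
```

```bash
python3 st.py
```

```text
17.0333 [0.5539 0.1204 0.2496] yaw 3.8511 [ -6.49  -3.89 -11.66] [-0.521  1.587 -0.08 ] op 12.9
```

```bash
python3 -c "
from h import *
cap('scene','s14');crop('s14',200,70,360,230,4,'s14c');c=cap('wrist','w14')"
```

```text
(no output)
```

View pics/s14c.png

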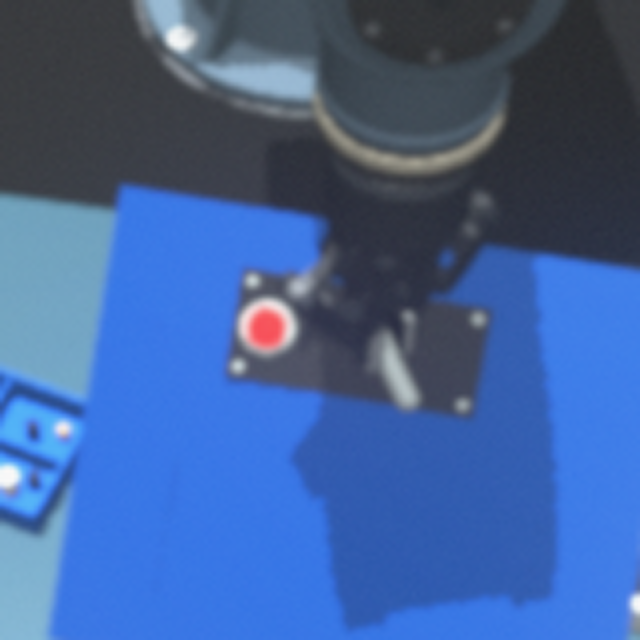

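View pics/w14.png

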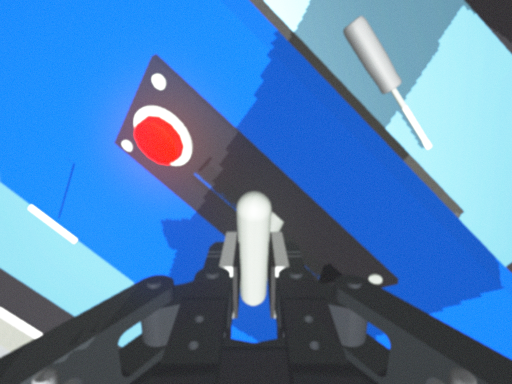

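```bash
python3 -c "
from lid import *
S=dict(np.load('pics/s14.npz'));W=dict(np.load('pics/w14.npz'))
# scene: plate screw corners: near-button left two, right two
o=[(SC[2],(200+252.5/4-.5,70+280.5/4-.5)),(SC[0],(200+237.5/4-.5,70+367/4-.5)),(SC[3],(200+479/4-.5,70+319/4-.5)),(SC[1],(200+463/4-.5,70+405/4-.5)),(BTN,(200+267.5/4-.5,70+328.5/4-.5))]
print(fit(S,o));
for a in (32,36,40):print(a,[ (proj(S,P(np.radians(a),*l))-np.array(q)).round(2) for l,q in o])
print(fit(W,[(BTN,(158,140)),(SC[0],(127,146)),(SC[2],(159,81)),(SC[3],(375,279))]))
print([proj(W,P(np.radians(36),*l)) for l in SC])
"
```

```text
(np.float64(34.71347255962095), np.float64(0.6165722389063261))
32 [array([0.69, 0.25]), array([ 0.66, -0.43]), array([0.57, 0.23]), array([ 0.71, -0.06]), array([ 0.18, -0.64])]
36 [array([-0.09, -0.22]), array([ 0.  , -0.52]), array([ 0.65, -0.1 ]), array([ 0.72, -0.03]), array([-0.51, -0.69])]
40 [array([-0.97, -0.23]), array([-0.73, -0.23]), array([0.65, 0.05]), array([0.66, 0.38]), array([-1.29, -0.3 ])]
(np.float64(36.39984996703428), np.float64(2.6868301857533603))
[array([129.42417182, 142.34630449]), array([308.10882153, 294.07117491]), array([161.9924654 ,  78.32520348]), array([376.93719556, 275.33315758])]
```

Call:
servo_tool(series=[{"tx":0.0035,"ty":0,"tz":0.0038,"turn":0.01,"hand":1},{"tx":0.007,"ty":0,"tz":0.0074,"turn":0.02,"hand":1},{"tx":0.0106,"ty":-0.0001,"tz":0.011,"turn":0.029,"hand":1}])

```text
time: 17.38
position: [0.5642, 0.1202, 0.2606]
eef_rot: [-0.361, 0.933, 0.0, -0.002]
wrist_force: [-8.5, -4.4, -9.3]
opening: 0.144
```

```bash
python3 st.py
```

```text
17.3833 [0.5642 0.1202 0.2606] yaw 3.8803 [-8.47 -4.44 -9.29] [-0.81   2.042  0.018] op 12.3
```

Call:
servo_tool(series=[{"tx":0.0036,"ty":0,"tz":0.0034,"turn":0.01,"hand":1},{"tx":0.0072,"ty":0,"tz":0.0067,"turn":0.02,"hand":1}])

```text
time: 17.55
position: [0.5714, 0.1203, 0.2674]
eef_rot: [-0.37, 0.929, 0.0, -0.002]
wrist_force: [-13.1, 6.0, -4.1]
opening: 0.145
```

```bash
python3 st.py
```

```text
17.55 [0.5714 0.1203 0.2674] yaw 3.9004 [-13.07   5.96  -4.09] [ 1.21   2.909 -0.194] op 12.3
```

Call:
servo_tool(series=[{"tx":0.004,"ty":0,"tz":0.0033,"turn":0.01,"hand":1},{"tx":0.0082,"ty":0,"tz":0.0067,"turn":0.023,"hand":1}])

```text
time: 17.72
position: [0.5795, 0.121, 0.2745]
eef_rot: [-0.381, 0.925, 0.001, -0.001]
wrist_force: [-10.3, 1.0, -4.6]
opening: 0.146
```

```bash
python3 st.py;python3 -c "
from h import *
cap('scene','s15');crop('s15',200,70,360,230,4,'s15c');c=cap('wrist','w15')"
```

```text
17.7167 [0.5795 0.121  0.2745] yaw 3.9237 [-10.26   1.02  -4.62] [ 0.207  2.45  -0.131] op 12.4
```

View pics/s15c.png

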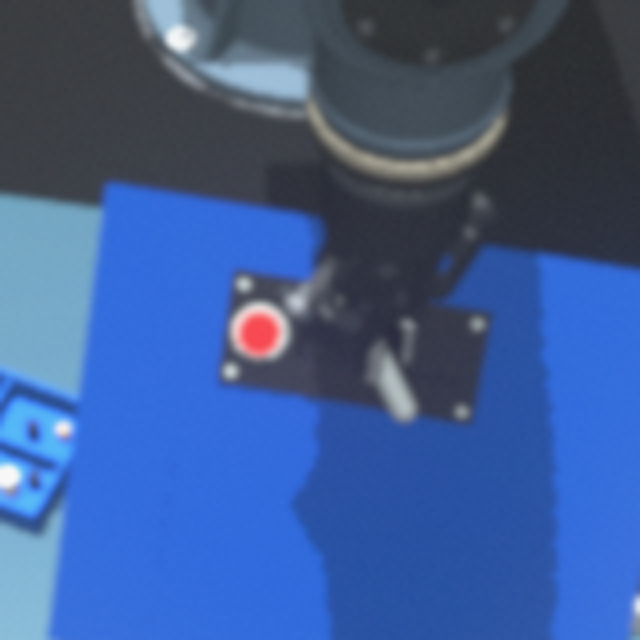

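View pics/w15.png

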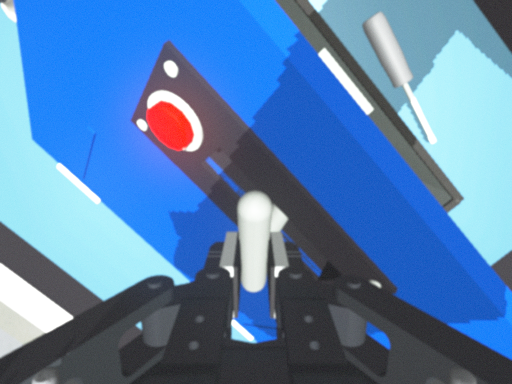

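```bash
python3 -c "
from lid import *
S=dict(np.load('pics/s15.npz'));W=dict(np.load('pics/w15.npz'))
g=lambda x,y:(200+(x+.5)/4-.5,70+(y+.5)/4-.5)
o=[(SC[2],g(244,284)),(SC[0],g(230,371)),(SC[3],g(478,323)),(SC[1],g(462,411)),(BTN,g(259,332))]
print(fit(S,o))
w=[(BTN,(170,125)),(SC[0],(142,125)),(SC[2],(171,69)),(SC[3],(376,285))]
print(fit(W,w))
for a in(42,45,48):print(a,[(proj(S,P(np.radians(a),*l))-np.array(q)).round(2) for l,q in o],[(proj(W,P(np.radians(a),*l))-np.array(q)).round(1) for l,q in w])
print(P(np.radians(45),0,0,.022))
"
```

```text
(np.float64(45.5495314697), np.float64(0.5335903314143212))
(np.float64(45.37762482964485), np.float64(3.0024481755175176))
42 [array([ 0.55, -1.04]), array([ 0.62, -1.07]), array([ 0.74, -0.82]), array([ 0.73, -0.9 ]), array([ 0.28, -0.94])] [array([ 13.2, -11.2]), array([ 14.7, -12.5]), array([ 22.2, -16.1]), array([  7.5, -22.8])]
45 [array([-0.22, -0.53]), array([-0.01, -0.45]), array([ 0.64, -0.18]), array([ 0.62, -0.18]), array([-0.4 , -0.18])] [array([-1.9,  1.3]), array([ 2.5, -3.3]), array([ 3.7, -3.8]), array([ 0.4, -3.6])]
48 [array([-1.05,  0.28]), array([-0.68,  0.38]), array([0.48, 0.76]), array([0.46, 0.76]), array([-1.13,  0.84])] [array([-18.4,  15.2]), array([-10.6,   6.9]), array([-17.3,  10.8]), array([-8.4, 17.3])]
[0.57725976 0.11993509 0.27692745]
```

Call:
servo_tool(series=[{"tx":0.0,"ty":0,"tz":0,"turn":0,"hand":0.67},{"tx":0.001,"ty":-0.001,"tz":0.001,"turn":0,"hand":0.65},{"tx":0.0015,"ty":-0.0015,"tz":0.004,"turn":0,"hand":0.62},{"tx":0.0015,"ty":-0.0015,"tz":0.008,"turn":0,"hand":0.6}])

```text
time: 18.15
position: [0.5819, 0.1199, 0.2828]
eef_rot: [-0.381, 0.925, 0.001, -0.0]
wrist_force: [-2.5, 2.5, -3.4]
opening: 0.199
```

```bash
python3 st.py;python3 -c "
from h import *
c=cap('wrist','w16')"
```

```text
18.15 [0.5819 0.1199 0.2828] yaw 3.9235 [-2.54  2.48 -3.37] [ 0.477  0.464 -0.022] op 16.9
```

View pics/w16.png

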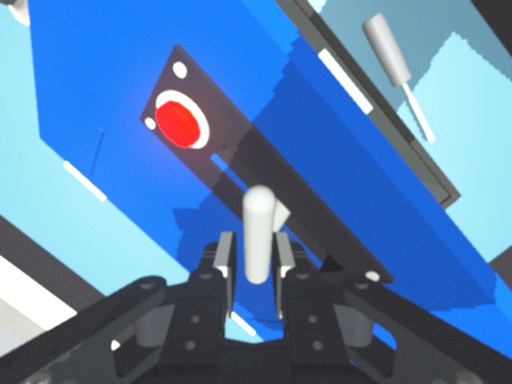

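Call:
servo_tool(series=[{"tx":-0.001,"ty":0.001,"tz":0.001,"turn":0,"hand":0.58},{"tx":-0.0015,"ty":0.0015,"tz":0.004,"turn":0,"hand":0.55},{"tx":-0.0015,"ty":0.0015,"tz":0.01,"turn":0,"hand":0.5},{"tx":-0.0015,"ty":0.0015,"tz":0.018,"turn":0,"hand":0.45},{"tx":-0.0015,"ty":0.0015,"tz":0.03,"turn":0,"hand":0.4},{"tx":-0.0015,"ty":0.0015,"tz":0.045,"turn":0,"hand":0.4},{"tx":-0.0015,"ty":0.0015,"tz":0.065,"turn":0,"hand":0.4},{"tx":-0.0015,"ty":0.0015,"tz":0.085,"turn":0,"hand":0.4},{"tx":-0.0015,"ty":0.0015,"tz":0.1,"turn":0,"hand":0.4},{"tx":-0.0015,"ty":0.0015,"tz":0.1,"turn":0,"hand":0.4}])

```text
time: 19.03
position: [0.5814, 0.1206, 0.386]
eef_rot: [-0.381, 0.925, -0.0, 0.002]
wrist_force: [-0.1, -0.3, 0.3]
opening: 0.299
```

```bash
python3 st.py;python3 -c "
from h import *
cap('scene','s17');cap('top','t17');c=cap('wrist','w17')"
```

```text
19.0333 [0.5814 0.1206 0.386 ] yaw 3.9228 [-0.08 -0.29  0.3 ] [ 0.073 -0.033  0.003] op 25.4
```

View pics/s17.png

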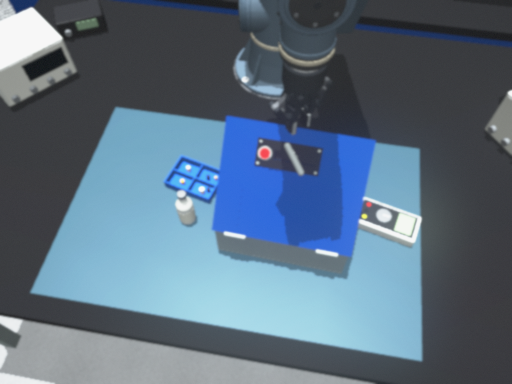

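View pics/t17.png

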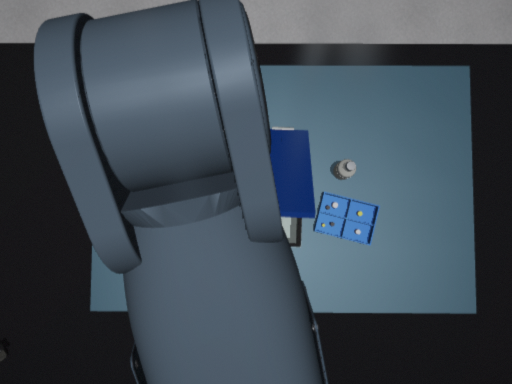

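View pics/w17.png

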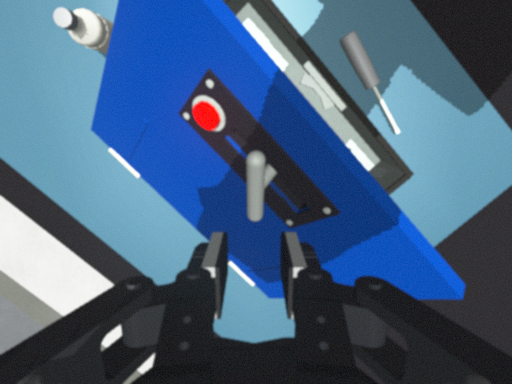

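```bash
python3 -c "
from lid import *
cap('scene','s18');crop('s18',200,110,400,250,4,'s18c')"
```

```text
(no output)
```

View pics/s18c.png

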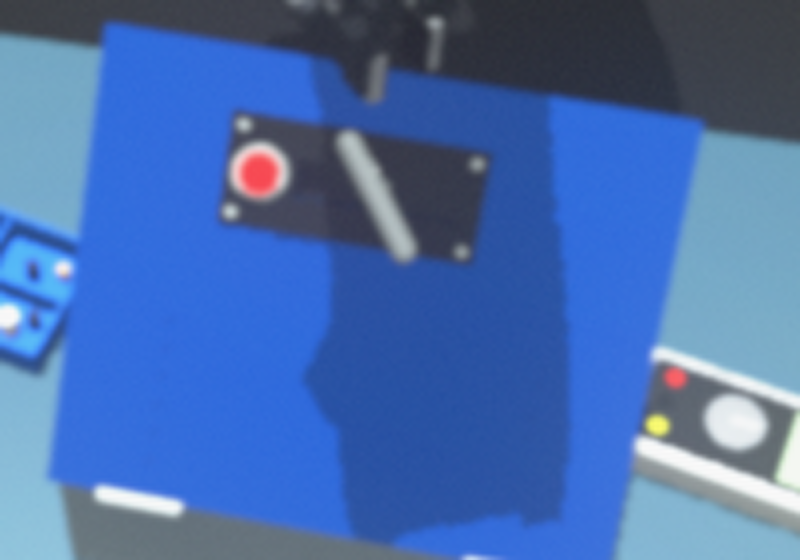

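```bash
python3 -c "
from lid import *
S=dict(np.load('pics/s18.npz'))
g=lambda x,y:(200+(x+.5)/4-.5,110+(y+.5)/4-.5)
print(fit(S,[(SC[2],g(244,124)),(SC[0],g(230,211)),(SC[3],g(478,164)),(SC[1],g(462,252)),(BTN,g(259,174))]))
a=cv2.imread('pics/scene0.png',0);b=cv2.imread('pics/s18.png',0)
for n,(x,y) in dict(tray=(193,180),bottle=(186,208),meter=(395,222)).items():
    m=cv2.matchTemplate(b[y-15:y+16,x-15:x+16],a[y-10:y+11,x-10:x+11],cv2.TM_CCOEFF_NORMED);print(n,cv2.minMaxLoc(m)[1::2])
print(robot.job_done())"
```

```text
(np.float64(46.09387997506447), np.float64(0.5790444926984433))
tray (0.9988402724266052, (5, 5))
bottle (0.9983944892883301, (5, 5))
meter (0.9987058639526367, (5, 5))
the job is handed in; nothing more can be done
None
```

The lid is unlocked and standing open at about 46° on its own. The gripper is about 10 cm clear of it, and the job was handed in at about 19 s of the 67 s allowed.

- **Button:** I pressed it slowly, with at most about 12 N in the readings, until the handle popped out. The camera confirmed it.
- **Handle:** I turned it clockwise in small steps. At about 0.92 rad the torque rose from about 0.25 to 0.6 N m, which I took as the stop. The lid had risen about 2 mm by then, so it was unlatched.
- **Lid:** I raised it by the handle with about 12–17 N upward.
- **Final checks:** The wrist force was back near zero after release. The tray, bottle and meter show no shift in the scene image. The screwdriver is hidden in that view; in the last wrist picture it lies on the bench as before, but I did not measure it.

**Problem during the lift:** with an 80 N grip the tilting bar bound in the pads and pushed sideways on the tool with about 42 N at around 20°. I let go there (the lid stayed put), took hold again at 35 N, and from then on the side force stayed at or below about 15 N.

**Disagreement:** the camera estimates of the lid angle differed by 2–4° partway through the lift. Near the end they agreed at about 45–46°.

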